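# Lids back on the washed storage canisters

### The arm

A 6-joint arm with a two-finger parallel gripper is mounted at the origin on a cart in front of the work surface, level with it; the furniture and walls round the work are solid. World frame = base frame: x ahead of the robot, y to its left, z up, the work surface at z = 0. Lengths are in m, angles in rad, forces in N, time in s.
With the tool pointing down it reaches from about 0.35 to 0.8 m from the base axis. Payload 7.3 kg.
Tool frame: the origin (TCP) lies on the centre line of the jaws, within the pads' length; the fingertips stand 19 mm ahead of it and the grasp point (between the pads) is the TCP; x points along the fingers, z is the direction in which the jaws open and shut, and the axes are right-handed (so a half turn about x gives the same grasp; the last joint's range is limited). The gripper opens to 85 mm and grips with 20 to 120 N. Pads are 22 mm wide; open, the fingers measure 114 mm over their backs; the gripper's body (76 mm by 85 mm) begins 54 mm behind the grasp point. The pads swing forward as they close: fully open they stand 13 mm farther back than shut.
Start: joints at [1.037, 0.342, 1.524, -0, 1.275, -0.146], TCP at [0.199, 0.486, 0.25] pointing down, gripper open.
Joint ranges: [-2.53, 2.53], [-0.77, 2.02], [0.04, 2.7], [-1, 4.14], [0.28, 2.66], [-3.11, 3.11]. Speed limits (rad/s): [2.57, 2.57, 3.14, 3.14, 3.14, 3.14].

### API

Orientations are given as a rotation vector (axis times angle).
In Python, from cell import manip, get_image gives the robot as it stands. The module is installed in compiled form; this text tells all that it offers.
- The arm moves only by the tool move_arm, never from a script. Its argument "steps" is a list that holds one entry, the list of rows, each a list of 6 numbers: the shift along the tool's x, y, z in cm, then the turn, a rotation vector about the tool's x, y, z in degrees. In form: [[[tx, ty, tz, rx, ry, rz], ...]]. A call has exactly 8 rows; each row shifts and turns the pose as measured when the row begins, along the tool's axes as they then stand; what a row does not reach is not made up. A row lasts 1/8 s, in which the tool goes at most 62.5 mm and 10.7 degrees, less where a joint would pass 70% of its speed; a pose out of reach is approached as far as the arm can. A call with a gripper value outside its range is refused whole. "claw" is the finger opening in cm, from 0 to 8.54, set as the call begins (left out, the last holds). The fingers move at their own pace and stop on an object; "squeeze" is the grip in N (left out, the last holds). Time passes only in rows, so rows that do not move let the fingers close, or fill a call up. It gives the time, the measured TCP pose, the force and the opening at its end, in the units of the state.
- manip.sense(): the state, without advancing time (a new reading comes with each control period).
- get_image(name): name is "scene" or "top" or "wrist"; returns a dict with "image" (400x640x3 uint8, red, green, blue), "fx", "fy", "cx", "cy" (pixels), "view" (4x4, takes a point from world to camera coordinates); the wrist camera has in their place "T_tool_cam" (4x4, takes a point from camera to tool coordinates, whose origin is the TCP and whose axes are the tool frame's). Camera axes: x right, y down, z forward; pixel columns grow to the right and rows downward; lengths in m; the calibration is good to about 2 mm. A picture is of the moment at which its call begins: read the wrist's pose just before it. There is no depth.
- manip.sign_off(): hands the job in, once; it reports no verdict.
The state is a dict: "time_s": time; "joints": joint angles; "qvel": joint speeds; "effort": joint torques, N m; "eef_pos": TCP position; "tcp_rot": TCP orientation; "contact_force": force on the tool from outside, world axes, zero at the start; "ft_torque": the same for the moment, N m; "gripper_width": opening from 0.0 (shut) to 1.0 (fully open).
Only numpy, scipy, OpenCV 4.12 (cv2) and the standard library are available. Lean on these libraries where they do the work, as an engineer would, in place of code of your own. Each camera call takes 0.05 s, during which the arm holds its last target. There are 200 camera calls.

### The job

The four stoneware canisters have been washed and are dry: put each wooden lid back on the canister it fits (largest round, smallest round, square and oblong), lowered, not dropped, into the mouth until its wood lies flat on the rim all round, and let go. The middle-sized round lid belongs to a canister that is not here: leave it and the green and white mug where they are, and leave the canisters standing in their places.

Things in the scene. Friction and masses are not known exactly. Their poses are not given: they have to be found in the camera images.
- lid_large_grip (a point): Largest round lid: brown wooden disc 114 mm across, 10 mm thick; cork plug 14 mm deep under it, tapering in 6 mm a side to its bottom; on top a turned knob 26 mm across, 28 mm high. Lies cork down: wood top 24 mm, grip top 52 mm above the worktop. Point: middle of the grip, on the lid's axis, 14 mm above the wood, 38 mm above the cork's bottom; z up. Plug 97 mm across at its top
- lid_small_grip (a point): Smallest round lid: brown wooden disc 76 mm across, 10 mm thick; cork plug 14 mm deep under it, tapering in 6 mm a side to its bottom; on top a turned knob 26 mm across, 28 mm high. Lies cork down: wood top 24 mm, grip top 52 mm above the worktop. Point: middle of the grip, on the lid's axis, 14 mm above the wood, 38 mm above the cork's bottom; z up. Plug 59 mm across at its top
- lid_square_grip (a point): Square lid: brown wooden square, 92 x 92 mm with rounded corners, 10 mm thick; cork plug 14 mm deep under it, tapering in 6 mm a side to its bottom; on top a bar pull 56 mm along x, 20 mm wide, 28 mm high. Lies cork down: wood top 24 mm, grip top 52 mm above the worktop. Point: middle of the grip, on the lid's axis, 14 mm above the wood, 38 mm above the cork's bottom; z up, x and y parallel to its sides. Plug 75 x 75 mm at its top
- lid_oblong_grip (a point): Oblong lid: brown wooden oblong, 126 mm (x) by 78 mm (y) with rounded corners, 10 mm thick; cork plug 14 mm deep under it, tapering in 6 mm a side to its bottom; on top a bar pull 56 mm along x, 20 mm wide, 28 mm high. Lies cork down: wood top 24 mm, grip top 52 mm above the worktop. Point: middle of the grip, on the lid's axis, 14 mm above the wood, 38 mm above the cork's bottom; z up, x along its length. Plug 109 x 61 mm at its top
- lid_spare_grip (a point): Spare, middle-sized round lid, to be left alone; it fits none of the canisters: brown wooden disc 95 mm across, 10 mm thick; cork plug 14 mm deep under it, tapering in 6 mm a side to its bottom; on top a turned knob 26 mm across, 28 mm high. Lies cork down: wood top 24 mm, grip top 52 mm above the worktop. Point: middle of the grip, on the lid's axis, 14 mm above the wood, 38 mm above the cork's bottom; z up. Plug 78 mm across at its top
- can_large_rim (a point): Large round canister of pale glazed stoneware, empty, loose on the worktop: outside 116 mm across, 92 mm high, walls 6 mm, mouth 104 mm across. Point: centre of its mouth at rim height, z up. Takes the largest round lid; when home the wood rests on the rim all round, cork inside (3.5 mm play a side), middle of the grip 24 mm above the rim
- can_small_rim (a point): Small round canister of pale glazed stoneware, empty, loose on the worktop: outside 78 mm across, 76 mm high, walls 6 mm, mouth 66 mm across. Point: centre of its mouth at rim height, z up. Takes the smallest round lid; when home the wood rests on the rim all round, cork inside (3.5 mm play a side), middle of the grip 24 mm above the rim
- can_square_rim (a point): Square canister of pale glazed stoneware, empty, loose on the worktop: outside 94 x 94 mm, 84 mm high, walls 6 mm, mouth 82 x 82 mm. Point: centre of its mouth at rim height, z up, x and y parallel to its sides. Takes the square lid, any of the four ways round; when home the wood rests on the rim all round, cork inside (3.5 mm play a side), middle of the grip 24 mm above the rim
- can_oblong_rim (a point): Oblong canister of pale glazed stoneware, empty, loose on the worktop: outside 128 mm (x) by 80 mm (y), 62 mm high, walls 6 mm, mouth 116 x 68 mm. Point: centre of its mouth at rim height, z up, x along its length. Takes the oblong lid, either way round; when home the wood rests on the rim all round, cork inside (3.5 mm play a side), middle of the grip 24 mm above the rim
- mug_mid (a point): Green and white mug, 78 mm across without its handle, 101 mm high, standing at the right of the work; to be left alone. The point is on its axis, about half-way up
Things that resemble listed ones, but are neither listed nor needed, are in the scene too. Leave any yellow look-alike of the part that bears lid_oblong_grip alone.

How it is judged:
By the outcome, as a careful person would: the job done as asked, in the order asked, and still so for the second after the job is handed in, with the robot touching nothing.
It also fails if it takes over 96 s, if anything falls off the work surface, if the arm or the gripper's body presses on something with over 40 N, if the wrist force passes 120 N, or if a joint passes its speed limit or range.

## Working session

There is one attempt and no reset: what is moved stays moved. The work goes in short steps, Python scripts to look and compute and a tool call to move; the robot and the scene stay as the last step left them, time stands still between calls to the robot, and variables do not carry over. Pictures are saved under pics/ and viewed, about 12 in all and at most 16, crops included, and the job is handed in when it is done.

Besides the shell and the picture viewer there is one more tool, called after "Request:" by a JSON object that holds its "op" and its "data". move_arm: Moves the arm, as the interface text tells. Its arguments: {"type":"object","properties":{"steps":{"type":"array"},"claw":{"type":"number"},"squeeze":{"type":"number"}},"required":["steps"]}

```bash
mkdir -p pics
python3 - <<'E'
from cell import manip, get_image
import cv2, numpy as np
np.set_printoptions(precision=4,suppress=True)
s=manip.sense(); print(s)
for n in("top","scene"):
    d=get_image(n); cv2.imwrite(f"pics/{n}0.png",d["image"][:,:,::-1]); np.save(f"pics/{n}0.npy",d,allow_pickle=True)
    print(n,d["fx"],d["fy"],d["cx"],d["cy"]); print(d["view"])
d=get_image("wrist");print(d["T_tool_cam"],d["fx"],d["cx"],d["cy"])
E
```

```text
{'time_s': 0.0, 'joints': array([ 1.037 ,  0.3427,  1.525 , -0.    ,  1.2754, -0.146 ]), 'qvel': array([ 0.0019,  0.0012, -0.0009,  0.0008,  0.    ,  0.0012]), 'effort': array([ -0.0012, -43.3678, -24.6008,  -0.0004,   0.008 ,  -0.    ]), 'eef_pos': array([0.1983, 0.4857, 0.2496]), 'tcp_rot': array([-0.9197,  1.3694,  0.9186]), 'contact_force': array([-0.2463,  0.1138, -1.296 ]), 'ft_torque': array([0.0109, 0.0327, 0.0086]), 'gripper_width': 1.0008590660814813}
top 379.155618163385 379.155618163385 318.36360980271365 204.56005475715148
[[ 0.238  -0.9713 -0.0048 -0.2079]
 [-0.8561 -0.2074 -0.4734  0.4411]
 [ 0.4587  0.1168 -0.8809  1.4546]
 [ 0.      0.      0.      1.    ]]
scene 475.37809667840764 475.37809667840764 322.3394478055049 205.2339203050965
[[ 0.5962 -0.8026  0.0194 -0.3632]
 [-0.5784 -0.4462 -0.6829  0.2752]
 [ 0.5567  0.3959 -0.7303  1.4633]
 [ 0.      0.      0.      1.    ]]
[[-0.     -0.319   0.9477 -0.1225]
 [ 0.0006 -0.9477 -0.319   0.0811]
 [ 1.      0.0005  0.0002  0.0004]
 [ 0.      0.      0.      1.    ]] 355.8261773466539 316.4054434677178 199.92600291710895
```

View pics/top0.png

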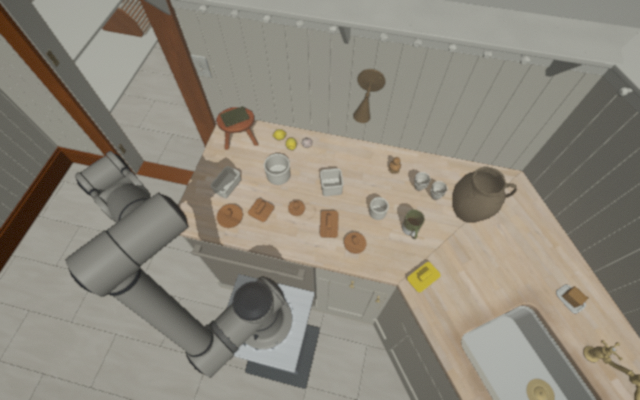

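View pics/scene0.png

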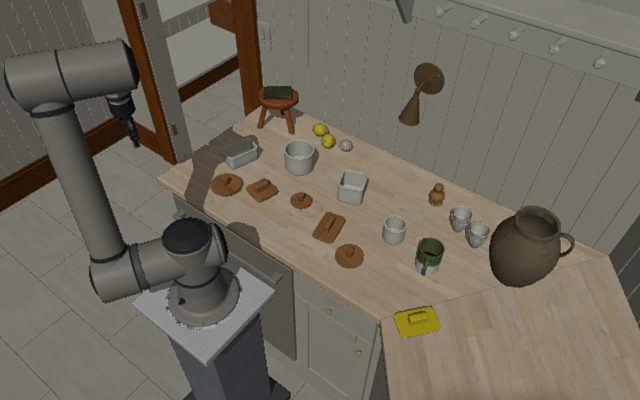

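Top view: lids at about (230,214) large, (261,209) square, (296,207) small, (329,222) oblong and (355,242) spare. Canisters at (227,180) oblong, (278,168) large, (331,181) square and (378,207) small. The mug is at (413,222). I'll get coarse positions first, then refine with the wrist camera.

```bash
cat > h.py <<'E'
from cell import manip, get_image
import cv2, numpy as np
from scipy.spatial.transform import Rotation as R
np.set_printoptions(precision=4,suppress=True)
def snap(n):
    s=manip.sense(); d=get_image(n)
    if n=="wrist":
        T=np.eye(4);T[:3,:3]=R.from_rotvec(s["tcp_rot"]).as_matrix();T[:3,3]=s["eef_pos"]
        d["view"]=np.linalg.inv(T@d["T_tool_cam"])
    return d
def ray(d,uv,z):
    "pixels -> world xy on the plane z"
    uv=np.atleast_2d(uv).astype(float); V=d["view"]; Rm=V[:3,:3]; c=-Rm.T@V[:3,3]
    r=np.c_[(uv[:,0]-d["cx"])/d["fx"],(uv[:,1]-d["cy"])/d["fy"],np.ones(len(uv))]@Rm
    return (c+r*((z-c[2])/r[:,2])[:,None])[:,:2]
def proj(d,p):
    p=np.atleast_2d(p); q=p@d["view"][:3,:3].T+d["view"][:3,3]
    return np.c_[q[:,0]/q[:,2]*d["fx"]+d["cx"],q[:,1]/q[:,2]*d["fy"]+d["cy"]]
def go(p,yaw=None):
    """shift (cm, tool axes) and turn (deg) from the present pose to TCP p, tool straight down,
    jaw axis (tool z) along world heading yaw (deg, modulo 180)"""
    s=manip.sense(); M=R.from_rotvec(s["tcp_rot"]).as_matrix(); z=M[:,2]
    if yaw is None: yaw=np.degrees(np.arctan2(z[1],z[0]))
    best=None
    for y in (yaw,yaw+180):
        a=np.radians(y); zz=np.array([np.cos(a),np.sin(a),0]); xx=np.array([0,0,-1.]); 
        T=np.c_[xx,np.cross(zz,xx),zz]; rv=np.degrees(R.from_matrix(M.T@T).as_rotvec())
        if best is None or np.linalg.norm(rv)<np.linalg.norm(best): best=rv
    t=M.T@(np.array(p)-s["eef_pos"])*100
    print("pos",s["eef_pos"],"jaw yaw",np.degrees(np.arctan2(z[1],z[0])).round(1),"q6",s["joints"][5].round(2),"| shift cm",t.round(2),"turn",best.round(1),"| x",M[:,0],"y",M[:,1])
E
python3 - <<'E'
from h import *
t=np.load("pics/top0.npy",allow_pickle=True).item();s=np.load("pics/scene0.npy",allow_pickle=True).item()
for n,a,b,z in [("lidL",(230,214),(227,184),.024),("lidSq",(261,209),(262,189),.024),("lidS",(296,207),(301,200),.024),("lidOb",(329,222),(329,227),.024),("spare",(355,242),(349,256),.024),
 ("canOb",(229,176),(240,148),.062),("canL",(277,160),(299,147),.092),("canSq",(331,174),(352,178),.084),("canS",(378,202),(394,222),.076),("mug",(413,215),(430,247),.09)]:
    print(n,ray(t,a,z)[0],ray(s,b,z)[0])
go((.45,.1,.35))
E
```

```text
lidL [0.3875 0.2751] [0.3767 0.2681]
lidSq [0.4425 0.152 ] [0.4361 0.1484]
lidS [0.488  0.0061] [0.4798 0.0003]
lidOb [ 0.4512 -0.1505] [ 0.4381 -0.1549]
spare [ 0.3869 -0.2764] [ 0.3777 -0.2794]
canOb [0.5496 0.3306] [0.5259 0.3378]
canL [0.6634 0.1384] [0.6435 0.1385]
canSq [ 0.6528 -0.1117] [ 0.6332 -0.113 ]
canS [ 0.5673 -0.3359] [ 0.5507 -0.3384]
mug [ 0.5329 -0.4856] [ 0.5182 -0.4867]
pos [0.1984 0.4858 0.2498] jaw yaw 67.8 q6 -0.15 | shift cm [-10.   -37.88 -26.21] turn [-0.  -0.1 -0. ] | x [-0.0006 -0.001  -1.    ] y [-0.9257  0.3781  0.0002]
```

Request:
{"op": "move_arm", "data": {"steps": [[[-1,-4.9,-3.2,0,0,0],[-1,-4.9,-3.2,0,0,0],[-1,-4.9,-3.2,0,0,0],[-1,-4.9,-3.2,0,0,0],[-1,-4.9,-3.2,0,0,0],[-1,-4.9,-3.2,0,0,0],[-1,-4.9,-3.2,0,0,0],[0,0,0,0,0,0]]]}}

```text
time_s: 1.15
eef_pos: [0.4378, 0.1389, 0.3201]
tcp_rot: [-0.923, 1.37, 0.92]
contact_force: [-0.1, 1.1, 0.9]
gripper_width: 1.0
```

Run:
```python
from h import *
d=snap("wrist"); cv2.imwrite("pics/w1.png",d["image"][:,:,::-1]); np.save("pics/w1.npy",d,allow_pickle=True)
go((.43,-.2,.32),90)
```

```text
pos [0.4366 0.1404 0.3197] jaw yaw 68.1 q6 -1.04 | shift cm [  0.06 -12.11 -31.82] turn [-21.9  -0.2  -0.1] | x [-0.0031 -0.0028 -1.    ] y [-0.9275  0.3737  0.0018]
```

View pics/w1.png

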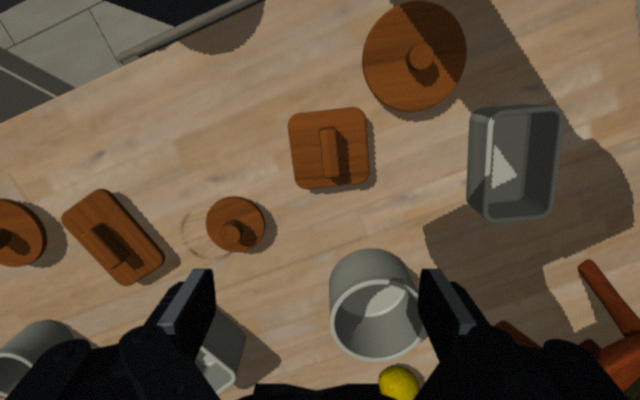

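The wrist view shows all the lids I need: oblong (112,238), small (235,224), square (328,148) and large (414,55), plus part of the spare at (20,232). The oblong canister at (513,165) and the large one at (378,315) are visible too. Next I'll look over the canisters.

Request:
{"op": "move_arm", "data": {"steps": [[[0,0,0,-7.3,0,0],[0,0,0,-7.3,0,0],[0,0,0,-7.3,0,0],[-1,-4.3,-3.5,0,0,0],[-1,-4.3,-3.5,0,0,0],[-1,-4.3,-3.5,0,0,0],[-1,-4.3,-3.5,0,0,0],[0,0,0,0,0,0]]]}}

```text
time_s: 2.2
eef_pos: [0.6096, 0.0139, 0.3551]
tcp_rot: [-1.224, 1.203, 1.242]
contact_force: [-0.8, 1.4, 0.5]
gripper_width: 1.001
```

Run:
```python
from h import *
d=np.load("pics/w1.npy",allow_pickle=True).item()
hsv=cv2.cvtColor(d["image"],cv2.COLOR_RGB2HSV)
print([hsv[y,x] for x,y in((350,120),(220,200),(130,260),(440,90),(390,30),(600,60),(150,150),(600,350))])
d2=snap("wrist"); cv2.imwrite("pics/w2.png",d2["image"][:,:,::-1]); np.save("pics/w2.npy",d2,allow_pickle=True)
go((.43,.15,.32),90)
m=((hsv[:,:,1]>140)&(hsv[:,:,0]<14)).astype(np.uint8)
m=cv2.morphologyEx(m,cv2.MORPH_CLOSE,np.ones((5,5)));m=cv2.morphologyEx(m,cv2.MORPH_OPEN,np.ones((5,5)))
for c in cv2.findContours(m,cv2.RETR_EXTERNAL,cv2.CHAIN_APPROX_NONE)[0]:
    if cv2.contourArea(c)<800: continue
    p=ray(d,c[:,0],.019).astype(np.float32)*1000
    h=cv2.convexHull(p); (cx,cy),r=cv2.minEnclosingCircle(h); rc=cv2.minAreaRect(h); M=cv2.moments(h)
    print(c[:,0].mean(0),"hull cen",M["m10"]/M["m00"],M["m01"]/M["m00"],"area",M["m00"],"circ",cx,cy,2*r,"rect",rc)
```

```text
[array([ 13, 204, 111], dtype=uint8), array([ 12, 162, 101], dtype=uint8), array([ 13, 191,  48], dtype=uint8), array([ 13, 206, 110], dtype=uint8), array([ 13, 199,  95], dtype=uint8), array([ 17,  91, 143], dtype=uint8), array([ 16,  77, 156], dtype=uint8), array([  7, 217,  40], dtype=uint8)]
pos [0.6083 0.0153 0.3553] jaw yaw 91.8 q6 -1.7 | shift cm [ 3.81 17.34 14.02] turn [ 1.8  0.1 -0.8] | x [-0.0141  0.0022 -0.9999] y [-0.9994 -0.0317  0.014 ]
[611.5689 328.8593] hull cen 836.0948765041577 429.60660458940384 area 13016.80038561672 circ 830.0626220703125 426.3077392578125 248.4956817626953 rect ((830.5731201171875, 431.2073059082031), (77.98329162597656, 244.02151489257812), 84.05152130126953)
[ 17.9468 234.0851] hull cen 395.3867009941379 -262.2678051009406 area 4480.244785145624 circ 389.29193115234375 -273.82635498046875 98.79584503173828 rect ((399.0479736328125, -260.13787841796875), (57.13691711425781, 97.36495971679688), 52.106666564941406)
[234.6928 224.0783] hull cen 486.7326471860418 5.368931267071897 area 4480.966486027541 circ 486.7335510253906 5.547762393951416 77
[... 188 characters left out ...]
area 9916.623409111286 circ 445.85272216796875 -151.8292236328125 136.8799591064453 rect ((445.9574890136719, -150.3035888671875), (125.59959411621094, 82.13529968261719), 11.434239387512207)
[329.1825 147.4015] hull cen 440.70451062995477 153.10618594136707 area 8149.222866496188 circ 440.3076171875 153.54736328125 116.94609832763672 rect ((440.85870361328125, 153.1362762451172), (91.79104614257812, 92.04013061523438), 74.16886138916016)
[414.8123  54.7785] hull cen 381.29396639998004 277.4409950178241 area 10122.827369557228 circ 380.83489990234375 277.8588562011719 115.57759094238281 rect ((380.8958435058594, 277.8271179199219), (113.45915222167969, 112.89261627197266), 67.99624633789062)
```

View pics/w2.png

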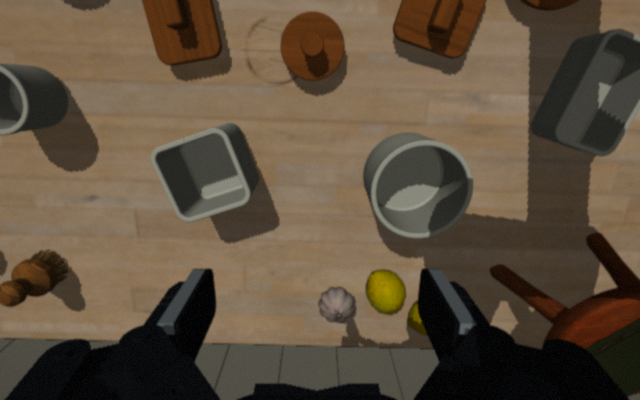

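The view shows the square canister rim around (203,173), the large one around (421,188), and the oblong and small ones at the edges. I'll zoom in on the rims to fit them.

```bash
cat >> h.py <<'E'
def fitrim(d,roi,z,kind,thr):
    "gray bright rim in roi -> largest contour of the ring, its outer hull on plane z"
    x,y,w,h=roi; im=d["image"][y:y+h,x:x+w]; hsv=cv2.cvtColor(im,cv2.COLOR_RGB2HSV)
    m=((hsv[:,:,1]<50)&(hsv[:,:,2]>thr)).astype(np.uint8)
    cs=cv2.findContours(m,cv2.RETR_EXTERNAL,cv2.CHAIN_APPROX_NONE)[0]
    c=max(cs,key=lambda c:cv2.boundingRect(c)[2]*cv2.boundingRect(c)[3])
    p=ray(d,c[:,0]+[x,y],z).astype(np.float32)*1000; hl=cv2.convexHull(p)
    e=cv2.fitEllipse(hl) if kind=="c" else None
    print(kind,"rect",cv2.minAreaRect(hl),"circle",cv2.minEnclosingCircle(hl),"ell",e)
    return m
E
python3 - <<'E'
from h import *
d1=np.load("pics/w1.npy",allow_pickle=True).item();d2=np.load("pics/w2.npy",allow_pickle=True).item()
L=[]
for d,roi,z,k in ((d2,(345,125,156,120),.092,"c"),(d2,(130,115,156,120),.084,"r"),(d1,(440,100,156,125),.062,"r")):
    x,y,w,h=roi;im=d["image"][y:y+h,x:x+w]; hsv=cv2.cvtColor(im,cv2.COLOR_RGB2HSV)
    lo=hsv[:,:,2][hsv[:,:,1]<50]; print(np.percentile(lo,[5,20,40,60,80,95]))
    for t in (95,105,115): m=fitrim(d,roi,z,k,t)
    a=cv2.resize(np.clip(im[:120].astype(float)*1.5,0,255).astype(np.uint8),None,fx=2.5,fy=2.5,interpolation=cv2.INTER_CUBIC); L.append(a)
    L.append(cv2.cvtColor(cv2.resize(m[:120]*255,None,fx=2.5,fy=2.5),cv2.COLOR_GRAY2RGB))
cv2.imwrite("pics/z1.png",np.vstack([np.hstack(L[0:4:2]),np.hstack([L[4],L[1]])])[:,:,::-1])
E
```

```text
[ 38.  58.  68.  89. 118. 138.]
c rect ((634.1834106445312, 122.8004150390625), (104.3367919921875, 114.34979248046875), 61.34064483642578) circle ((636.1159057617188, 125.54783630371094), 64.17174530029297) ell ((636.9957275390625, 132.322021484375), (112.17192840576172, 128.55612182617188), 122.63954162597656)
c rect ((635.6732177734375, 125.87165832519531), (96.0461654663086, 114.02644348144531), 61.31354904174805) circle ((639.8723754882812, 133.68896484375), 57.73468017578125) ell ((639.8522338867188, 134.05303955078125), (113.91563415527344, 114.74320983886719), 109.51069641113281)
c rect ((635.543212890625, 126.11004638671875), (95.75277709960938, 113.56937408447266), 61.31354904174805) circle ((639.5052490234375, 134.12501525878906), 57.290950775146484) ell ((639.607666015625, 134.22811889648438), (113.41973114013672, 113.8900375366211), 102.06639099121094)
[ 38.  41.  67.  74. 125. 138.]
r rect ((632.9732055664062, -116.38764190673828), (93.2079086303711, 94.26997375488281), 20.03057861328125) circle ((631.3054809570312, -112.80917358398438), 62.205692291259766) ell None
r r
[... 245 characters left out ...]
0781, 92.52017974853516), 20.46802520751953) circle ((633.2185668945312, -116.4456787109375), 59.03563690185547) ell None
[ 39.  42.  60.  73.  76. 147.]
r rect ((503.8014221191406, 315.8944091796875), (74.32845306396484, 30.76285171508789), 8.15146255493164) circle ((503.6756591796875, 316.2641296386719), 39.027503967285156) ell None
r rect ((517.595703125, 319.0386962890625), (44.94296646118164, 28.747608184814453), 7.695779800415039) circle ((519.20166015625, 318.33734130859375), 24.56244468688965) ell None
r rect ((518.4212646484375, 318.0062255859375), (43.674617767333984, 28.24825096130371), 10.635138511657715) circle ((519.3759155273438, 318.969482421875), 23.617538452148438) ell None
```

View pics/z1.png

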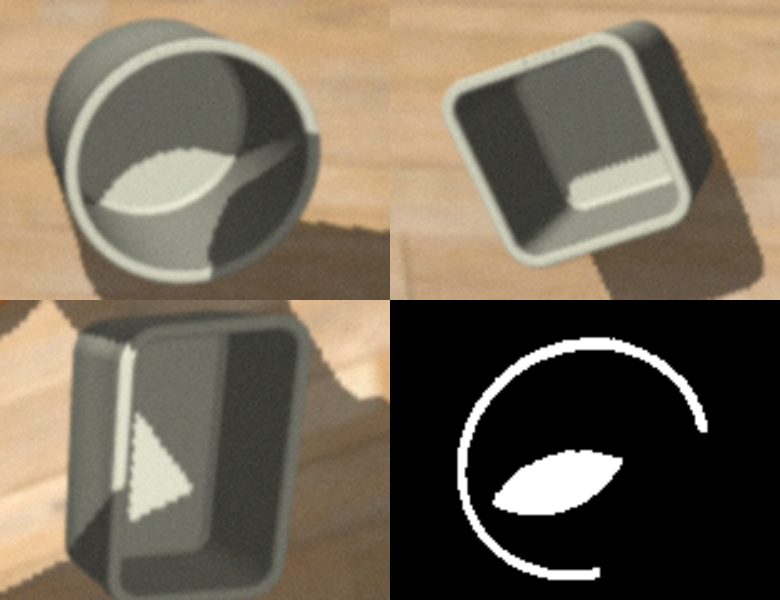

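Large canister rim: (0.640, 0.134), 114 mm across. Square canister: (0.633, -0.117), sides at 20.4° and 92.7 mm. Both match their nominal sizes. The oblong canister is in shadow, so I'll re-image it later. Now for the large lid.

Run:
```python
from h import *
go((.381,.2777,.12),90)
```

```text
pos [0.6083 0.0153 0.3553] jaw yaw 91.8 q6 -1.7 | shift cm [23.91 21.55 26.88] turn [ 1.8  0.1 -0.8] | x [-0.0141  0.0022 -0.9999] y [-0.9994 -0.0317  0.014 ]
```

Request:
{"op": "move_arm", "data": {"steps": [[[0,0,0,1.8,0.1,-0.8],[3.3,3.2,3.8,0,0,0],[3.3,3.2,3.8,0,0,0],[3.3,3.2,3.8,0,0,0],[3.3,3.2,3.8,0,0,0],[3.3,3.2,3.8,0,0,0],[3.3,3.2,3.8,0,0,0],[3.3,3.2,3.8,0,0,0]]]}}

```text
time_s: 3.25
eef_pos: [0.3699, 0.2959, 0.1227]
tcp_rot: [-1.21, 1.195, 1.201]
contact_force: [0.6, 0.2, -0.8]
gripper_width: 0.997
```

Run:
```python
from h import *
go((.381,.2777,.046),90)
```

```text
pos [0.3699 0.2959 0.1227] jaw yaw 89.9 q6 -1.05 | shift cm [ 7.68 -1.   -1.87] turn [-0.1  0.4  0.8] | x [ 0.0143  0.0063 -0.9999] y [-0.9999  0.0013 -0.0143]
```

Request:
{"op": "move_arm", "data": {"steps": [[[1,-1,-1.8,-0.1,0.4,0.8],[1.5,0,0,0,0,0],[1.5,0,0,0,0,0],[1,0,0,0,0,0],[1,0,0,0,0,0],[0.5,0,0,0,0,0],[0,0,0,0,0,0],[0,0,0,0,0,0]]]}}

```text
time_s: 4.25
eef_pos: [0.3673, 0.2839, 0.0574]
tcp_rot: [-1.219, 1.201, 1.22]
contact_force: [-0.4, -0.4, 0.9]
gripper_width: 1.004
```

Run:
```python
from h import *
go((.381,.2777,.046),90)
d=snap("wrist"); cv2.imwrite("pics/w3.png",d["image"][:,:,::-1])
print(proj(d,[[.381,.2777,.052],[.381,.2777,.046]]))
```

```text
pos [0.3673 0.2839 0.0574] jaw yaw 90.8 q6 -1.09 | shift cm [ 1.14 -1.36 -0.64] turn [0.8 0.1 0. ] | x [ 0.0007  0.0011 -1.    ] y [-0.9999 -0.014  -0.0007]
[[301.3157 314.7508]
 [301.8475 306.2469]]
```

View pics/w3.png

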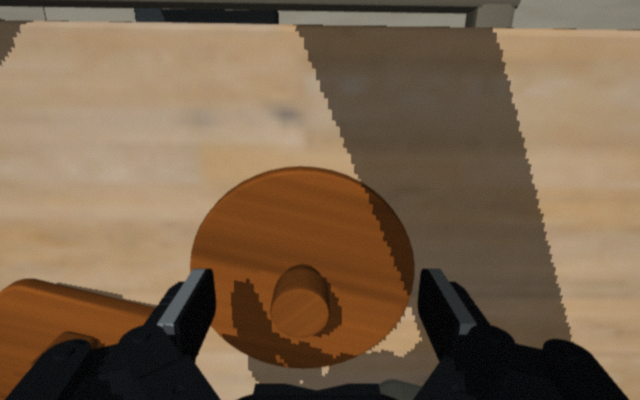

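The knob top is at about (301,308), against a predicted (301,315). That agrees to about 3 mm, so the grip x is nearer 0.379.

Request:
{"op": "move_arm", "data": {"steps": [[[0,-0.5,-0.25,0.8,0,0],[0,-0.5,-0.25,0,0,0],[0.3,-0.3,-0.15,0,0,0],[0.4,0,0,0,0,0],[0.4,0,0,0,0,0],[0.2,0,0,0,0,0],[0,0,0,0,0,0],[0,0,0,0,0,0]]]}}

```text
time_s: 5.3
eef_pos: [0.3817, 0.2769, 0.0436]
tcp_rot: [-1.208, 1.208, 1.208]
contact_force: [-0.1, -0.0, -0.6]
gripper_width: 1.001
```

Run:
```python
from h import *
go((.379,.2777,.046),90)
```

```text
pos [0.3817 0.2769 0.0436] jaw yaw 89.9 q6 -1.11 | shift cm [-0.24  0.27  0.08] turn [-0.1  0.1  0.1] | x [ 0.0011  0.0013 -1.    ] y [-1.      0.0016 -0.0011]
```

Request:
{"op": "move_arm", "data": {"steps": [[[-0.25,0.25,0.1,0,0,0],[0,0,0,0,0,0],[0,0,0,0,0,0],[0,0,0,0,0,0],[0,0,0,0,0,0],[0,0,0,0,0,0],[0,0,0,0,0,0],[0,0,0,0,0,0]]], "claw": 0, "squeeze": 40}}

```text
time_s: 6.3
eef_pos: [0.3791, 0.2781, 0.0469]
tcp_rot: [-1.208, 1.207, 1.208]
contact_force: [-0.8, -0.4, 0.7]
gripper_width: 0.292
```

Run:
```python
from h import *
go((.640,.134,.20)); print(manip.sense()["contact_force"],manip.sense()["gripper_width"])
```

```text
pos [0.3791 0.2781 0.0469] jaw yaw 89.9 q6 -1.1 | shift cm [-15.29 -26.14 -14.35] turn [-0.   0.1  0.1] | x [ 0.0018  0.0016 -1.    ] y [-1.      0.0014 -0.0018]
[-0.7577 -0.3826  0.696 ] 0.2917103390668516
```

Request:
{"op": "move_arm", "data": {"steps": [[[-3,0,0,0,0,0],[-4,0,0,0,0,0],[-2,-4.5,-2.5,0,0,0],[-2,-4.5,-2.5,0,0,0],[0,-4.5,-2.5,0,0,0],[0,-4.5,-2.5,0,0,0],[0,-4.5,-2.5,0,0,0],[0,-3,-1.5,0,0,0]]]}}

```text
time_s: 7.3
eef_pos: [0.638, 0.1343, 0.1567]
tcp_rot: [-1.21, 1.211, 1.214]
contact_force: [0.2, 1.0, -1.9]
gripper_width: 0.292
```

Request:
{"op": "move_arm", "data": {"steps": [[[0,0,0,0,0,0],[0,0,0,0,0,0],[0,0,0,0,0,0],[0,0,0,0,0,0],[0,0,0,0,0,0],[0,0,0,0,0,0],[0,0,0,0,0,0],[0,0,0,0,0,0]]]}}

```text
time_s: 8.3
eef_pos: [0.6362, 0.1351, 0.1551]
tcp_rot: [-1.208, 1.213, 1.217]
contact_force: [-0.5, -0.1, -1.4]
gripper_width: 0.292
```

Run:
```python
from h import *
go((.640,.134,.125),90);s=manip.sense(); print(s["contact_force"],s["gripper_width"])
d=snap("wrist"); cv2.imwrite("pics/w4.png",d["image"][:,:,::-1])
t=np.linspace(0,2*np.pi,9)[:-1]
print(proj(d,[[.64+.058*np.cos(a),.134+.058*np.sin(a),.092] for a in t]).round(0).tolist())
c=s["eef_pos"]; print(proj(d,[[c[0]+.057*np.cos(a),c[1]+.057*np.sin(a),c[2]-.0329] for a in t]).round(0).tolist())
```

```text
pos [0.6362 0.1351 0.1551] jaw yaw 90.2 q6 -1.48 | shift cm [ 3.01 -0.4  -0.11] turn [ 0.2 -0.  -0.4] | x [-0.0074 -0.0002 -1.    ] y [-1.     -0.0036  0.0074]
[-0.5353 -0.1208 -1.4436] 0.291867822364868
[[314.0, 323.0], [382.0, 300.0], [416.0, 238.0], [391.0, 168.0], [315.0, 135.0], [238.0, 167.0], [213.0, 237.0], [247.0, 299.0]]
[[316.0, 352.0], [393.0, 326.0], [433.0, 257.0], [406.0, 176.0], [317.0, 139.0], [227.0, 175.0], [199.0, 256.0], [239.0, 326.0]]
```

View pics/w4.png

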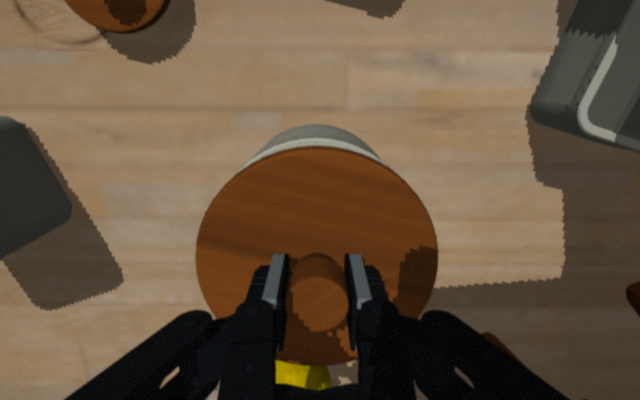

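The lid is held over the canister. The lid disc spans columns 197–438 with its near edge at row 148, and the rim arc shows at row 137, so the lid seems to sit slightly towards +x. I'll quantify that.

```bash
cat >> h.py <<'E'
def lidfit(d,z,box,hmax=14,smin=140):
    "brown silhouette in box (x0,y0,x1,y1): hull centre on plane z, mm"
    hsv=cv2.cvtColor(d["image"],cv2.COLOR_RGB2HSV); m=((hsv[:,:,1]>smin)&(hsv[:,:,0]<hmax)&(hsv[:,:,0]>8)).astype(np.uint8)
    k=np.zeros_like(m); x0,y0,x1,y1=box; k[y0:y1,x0:x1]=1; m=cv2.morphologyEx(m*k,cv2.MORPH_OPEN,np.ones((5,5)))
    c=max(cv2.findContours(m,cv2.RETR_EXTERNAL,cv2.CHAIN_APPROX_NONE)[0],key=cv2.contourArea)
    h=cv2.convexHull(ray(d,c[:,0],z).astype(np.float32)*1000)
    print("px",cv2.boundingRect(c),"rect",cv2.minAreaRect(h),"circ",cv2.minEnclosingCircle(h),"ell",cv2.fitEllipse(h)); return h
E
python3 - <<'E'
from h import *
d=snap("wrist"); s=manip.sense(); print(s["eef_pos"])
z=s["eef_pos"][2]-.0329
lidfit(d,z+.005,(150,120,480,390))
# upper (inboard) arc of lid lower edge vs rim: edges on column 317 and around
for u in (300,317,334):
    print(u,[(v,tuple(d["image"][v,u])) for v in range(120,156,3)])
E
```

```text
[0.6362 0.1351 0.1551]
px (205, 283, 13, 16) rect ((651.9743041992188, 83.31551361083984), (4.784785270690918, 10.40070915222168), 55.31715393066406) circ ((652.482177734375, 84.04946899414062), 5.2016448974609375) ell ((652.2150268554688, 83.75120544433594), (5.467282295227051, 10.081995964050293), 60.55024719238281)
300 [(120, (np.uint8(155), np.uint8(125), np.uint8(94))), (123, (np.uint8(156), np.uint8(126), np.uint8(94))), (126, (np.uint8(121), np.uint8(111), np.uint8(95))), (129, (np.uint8(107), np.uint8(109), np.uint8(98))), (132, (np.uint8(112), np.uint8(114), np.uint8(102))), (135, (np.uint8(106), np.uint8(106), np.uint8(96))), (138, (np.uint8(119), np.uint8(118), np.uint8(108))), (141, (np.uint8(160), np.uint8(160), np.uint8(147))), (144, (np.uint8(148), np.uint8(150), np.uint8(133))), (147, (np.uint8(94), np.uint8(70), np.uint8(49))), (150, (np.uint8(103), np.uint8(57), np.uint8(21))), (153, (np.uint8(118), np.uint8(68), np.uint8(26)))]
317 [(120, (np.uint8(156), np.uint8(127), np.uint8(98))), (123, (np.uint8(141), np.uint8(120), np.uint8(94))), (126, (np.uint8(101), np.uin
[... 440 characters left out ...]
8(22))), (153, (np.uint8(115), np.uint8(64), np.uint8(25)))]
334 [(120, (np.uint8(158), np.uint8(132), np.uint8(102))), (123, (np.uint8(157), np.uint8(129), np.uint8(101))), (126, (np.uint8(124), np.uint8(111), np.uint8(88))), (129, (np.uint8(100), np.uint8(99), np.uint8(90))), (132, (np.uint8(103), np.uint8(104), np.uint8(94))), (135, (np.uint8(103), np.uint8(105), np.uint8(94))), (138, (np.uint8(102), np.uint8(101), np.uint8(93))), (141, (np.uint8(161), np.uint8(160), np.uint8(147))), (144, (np.uint8(154), np.uint8(155), np.uint8(139))), (147, (np.uint8(100), np.uint8(82), np.uint8(63))), (150, (np.uint8(95), np.uint8(51), np.uint8(18))), (153, (np.uint8(111), np.uint8(62), np.uint8(24)))]
```

The lid axis sits about 3 mm ahead of the TCP, which confirms the w1 fit, so I'll target TCP (0.6377, 0.1335). Lowering now.

Request:
{"op": "move_arm", "data": {"steps": [[[0,-0.15,-0.15,0.2,0,-0.4],[0.5,-0.05,-0.05,0,0,0],[0.6,0,0,0,0,0],[0.6,0,0,0,0,0],[0.5,0,0,0,0,0],[0.3,0,0,0,0,0],[0.2,0,0,0,0,0],[0,0,0,0,0,0]]]}}

```text
time_s: 9.4
eef_pos: [0.6381, 0.1328, 0.1253]
tcp_rot: [-1.208, 1.211, 1.21]
contact_force: [-0.1, 0.1, -1.7]
gripper_width: 0.289
```

Run:
```python
from h import *
go((.6377,.1338,.1249),90);s=manip.sense(); print(s["contact_force"],s["gripper_width"])
```

```text
pos [0.6381 0.1328 0.1253] jaw yaw 90.0 q6 -1.48 | shift cm [0.04 0.04 0.1 ] turn [-0.  -0.  -0.1] | x [-0.0014 -0.0004 -1.    ] y [-1.      0.0005  0.0014]
[-0.1017  0.1271 -1.7263] 0.28886258776782797
```

Request:
{"op": "move_arm", "data": {"steps": [[[0.1,0,0,0,0,0],[0,0,0,0,0,0],[0.1,0,0,0,0,0],[0,0,0,0,0,0],[0,0,0,0,0,0],[0,0,0,0,0,0],[0,0,0,0,0,0],[0,0,0,0,0,0]]]}}

```text
time_s: 10.4
eef_pos: [0.6386, 0.1328, 0.1249]
tcp_rot: [-1.209, 1.209, 1.208]
contact_force: [-0.3, -0.7, 0.6]
gripper_width: 0.287
```

Run:
```python
from h import *
go((.6377,.1338,.1249),90);s=manip.sense(); print(s["contact_force"],s["ft_torque"],s["gripper_width"])
```

```text
pos [0.6386 0.1328 0.1249] jaw yaw 90.0 q6 -1.48 | shift cm [0.   0.09 0.1 ] turn [-0. -0.  0.] | x [ 0.0008 -0.0002 -1.    ] y [-1.      0.0005 -0.0008]
[-0.3399 -0.7242  0.6093] [0.0162 0.0572 0.0442] 0.2865219051473521
```

Request:
{"op": "move_arm", "data": {"steps": [[[0.2,0,0,0,0,0],[0.2,0,0,0,0,0],[0.2,0,0,0,0,0],[0,0,0,0,0,0],[0,0,0,0,0,0],[0,0,0,0,0,0],[0,0,0,0,0,0],[0,0,0,0,0,0]]]}}

```text
time_s: 11.4
eef_pos: [0.6387, 0.1329, 0.1249]
tcp_rot: [-1.211, 1.206, 1.206]
contact_force: [-1.7, -0.3, 1.8]
gripper_width: 0.289
```

Run:
```python
from h import *
go((.6377,.1338,.1249),90);s=manip.sense(); print(s["contact_force"],s["ft_torque"],s["gripper_width"])
```

```text
pos [0.6387 0.1329 0.1249] jaw yaw 90.0 q6 -1.48 | shift cm [-0.    0.1   0.09] turn [-0.  -0.   0.2] | x [ 0.0043 -0.0003 -1.    ] y [-1.      0.0002 -0.0043]
[-1.6689 -0.3002  1.8047] [-0.0646  0.1559  0.0238] 0.28875177105295746
```

Contact is at the expected height of 0.1249. Release and rise.

Request:
{"op": "move_arm", "data": {"steps": [[[0,0,0,0,0,0],[0,0,0,0,0,0],[0,0,0,0,0,0],[-1,0,0,0,0,0],[-3,0,0,0,0,0],[-4,0,0,0,0,0],[-4,2,0,0,0,0],[0,0,0,0,0,0]]], "claw": 6}}

```text
time_s: 12.4
eef_pos: [0.6183, 0.1329, 0.2506]
tcp_rot: [-1.212, 1.205, 1.204]
contact_force: [-0.0, -0.3, 0.2]
gripper_width: 0.7
```

Run:
```python
from h import *
go((.487,.0054,.10),90);s=manip.sense(); print(s["gripper_width"])
d=snap("wrist"); cv2.imwrite("pics/w5.png",d["image"][:,:,::-1]); np.save("pics/w5.npy",d,allow_pickle=True)
```

```text
pos [0.6183 0.1329 0.2506] jaw yaw 90.0 q6 -1.48 | shift cm [ 14.98  13.22 -12.75] turn [-0.  -0.   0.4] | x [ 0.0061 -0.     -1.    ] y [-1.      0.0003 -0.0061]
0.6998087467795054
```

View pics/w5.png

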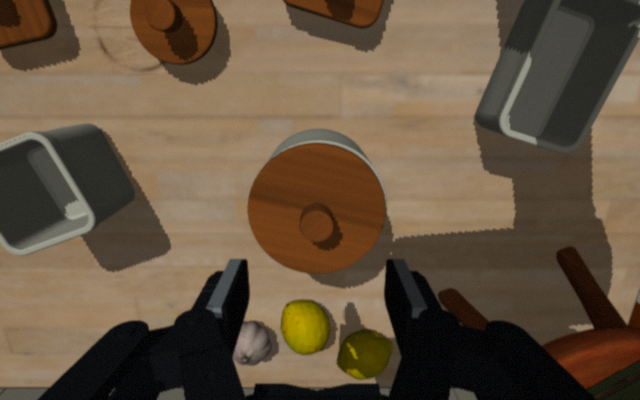

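The large lid sits flat and concentric over its canister at about (317,208). Next is the small lid.

Request:
{"op": "move_arm", "data": {"steps": [[[2.5,2.2,-2.1,0,0,0.4],[2.5,2.2,-2.1,0,0,0],[2.5,2.2,-2.1,0,0,0],[2.5,2.2,-2.1,0,0,0],[2.5,2.2,-2.1,0,0,0],[2,2,-2,0,0,0],[0,0,0,0,0,0],[0,0,0,0,0,0]]]}}

```text
time_s: 13.45
eef_pos: [0.4823, 0.0047, 0.0942]
tcp_rot: [-1.202, 1.218, 1.218]
contact_force: [-0.5, 0.9, 0.8]
gripper_width: 0.702
```

Run:
```python
from h import *
go((.487,.0054,.047),90)
d=np.load("pics/w5.npy",allow_pickle=True).item()
lidfit(d,.097,(230,120,400,290),smin=110,hmax=17)
d=snap("wrist"); cv2.imwrite("pics/w6.png",d["image"][:,:,::-1]); lidfit(d,.019,(120,50,520,390),smin=110,hmax=17)
```

```text
pos [0.4823 0.0047 0.0942] jaw yaw 90.0 q6 -1.72 | shift cm [ 4.71 -0.53  0.07] turn [-0.   0.1 -0.7] | x [-0.0123  0.0011 -0.9999] y [-0.9999  0.0007  0.0123]
px (247, 143, 139, 132) rect ((642.478515625, 132.91207885742188), (115.08961486816406, 113.95930480957031), 45.6894645690918) circ ((642.5382690429688, 133.2008056640625), 58.11005783081055) ell ((642.4719848632812, 132.74090576171875), (114.07418823242188, 115.65213012695312), 108.23219299316406)
px (254, 169, 127, 121) rect ((487.4504089355469, 5.364437103271484), (76.94374084472656, 77.73133087158203), 67.83934020996094) circ ((487.4279479980469, 4.55964469909668), 39.543235778808594) ell ((487.4720764160156, 5.1094207763671875), (76.55616760253906, 78.7720718383789), 100.33951568603516)
```

The large lid fits as a 114–115 mm circle at rim height, so it is seated. The small lid is confirmed at (0.4874, 0.0052).

Request:
{"op": "move_arm", "data": {"steps": [[[0,-0.3,0,0,0.1,-0.7],[0.5,-0.2,0,0,0,0],[1,0,0,0,0,0],[1,0,0,0,0,0],[1,0,0,0,0,0],[0.8,0,0,0,0,0],[0.3,0,0,0,0,0],[0,0,0,0,0,0]]]}}

```text
time_s: 14.5
eef_pos: [0.4893, 0.0061, 0.0453]
tcp_rot: [-1.212, 1.207, 1.208]
contact_force: [-0.5, 0.2, 1.1]
gripper_width: 0.703
```

Run:
```python
from h import *
go((.487,.0054,.047),90)
```

```text
pos [0.4893 0.0061 0.0453] jaw yaw 90.1 q6 -1.72 | shift cm [-0.17  0.23 -0.07] turn [ 0.1 -0.1  0.1] | x [ 0.0025 -0.0009 -1.    ] y [-1.     -0.0019 -0.0025]
```

Request:
{"op": "move_arm", "data": {"steps": [[[-0.2,0.25,0,0,0,0],[0,0,0,0,0,0],[0,0,0,0,0,0],[0,0,0,0,0,0],[0,0,0,0,0,0],[0,0,0,0,0,0],[0,0,0,0,0,0],[0,0,0,0,0,0]]], "claw": 0, "squeeze": 40}}

```text
time_s: 15.5
eef_pos: [0.4871, 0.006, 0.0482]
tcp_rot: [-1.213, 1.206, 1.207]
contact_force: [0.3, 0.4, -0.8]
gripper_width: 0.29
```

Request:
{"op": "move_arm", "data": {"steps": [[[-4,0,0,0,0,0],[-4,0,0,0,0,0],[-4,0,-4,0,0,0],[-2,0,-4.5,0,0,0],[0,0,-4.5,0,0,0],[0,0,-4.5,0,0,0],[0,0,-4.5,0,0,0],[0,0,0,0,0,0]]]}}

```text
time_s: 16.5
eef_pos: [0.4871, -0.2203, 0.1932]
tcp_rot: [-1.217, 1.206, 1.208]
contact_force: [0.9, 0.4, -0.6]
gripper_width: 0.292
```

Run:
```python
from h import *
d=snap("wrist"); cv2.imwrite("pics/w7.png",d["image"][:,:,::-1]); np.save("pics/w7.npy",d,allow_pickle=True)
go((.549,-.342,.125),90); print(manip.sense()["gripper_width"],proj(d,[.549,-.342,.076]))
```

```text
pos [ 0.4869 -0.2186  0.1931] jaw yaw 90.3 q6 -2.14 | shift cm [  6.86  -6.11 -12.36] turn [ 0.3 -0.1  0.2] | x [ 0.0038 -0.0021 -1.    ] y [-1.     -0.0056 -0.0038]
0.2857488716942632 [[157.8087 275.149 ]]
```

View pics/w7.png

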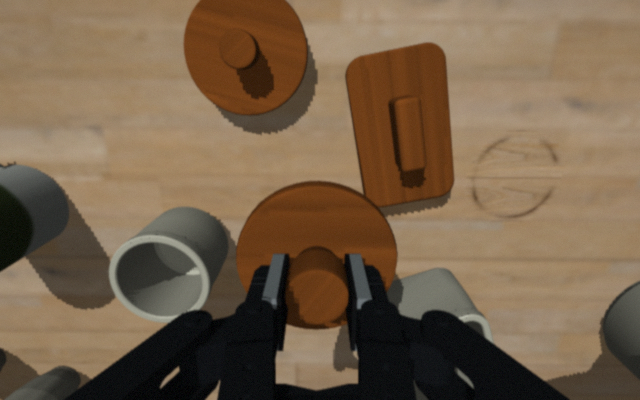

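The small canister rim shows unobstructed at about (160,277), as predicted. The spare is at (246,50) and the oblong lid at (400,125).

Run:
```python
from h import *
d=np.load("pics/w7.npy",allow_pickle=True).item()
for t in (115,125,135): fitrim(d,(105,225,108,95),.076,"c",t)
print("oblong lid");lidfit(d,.019,(330,20,470,212),smin=110,hmax=17)
c=manip.sense()["eef_pos"]; print("held");lidfit(d,c[2]-.0342+.005,(225,170,410,275),smin=110,hmax=17)
```

```text
c rect ((552.6233520507812, -342.33172607421875), (75.69185638427734, 76.60330963134766), 35.21754455566406) circle ((548.78759765625, -343.2995910644531), 42.25570297241211) ell ((551.0418090820312, -341.74700927734375), (74.99124145507812, 82.64395904541016), 84.04812622070312)
c rect ((551.4599609375, -343.0238037109375), (74.05044555664062, 75.91864776611328), 24.928434371948242) circle ((552.8094482421875, -342.2974548339844), 38.751991271972656) ell ((552.908447265625, -342.0930480957031), (75.70816802978516, 76.48477935791016), 62.98862838745117)
c rect ((552.2254638671875, -342.08062744140625), (73.8386459350586, 75.27924346923828), 0.4304443597793579) circle ((553.0130004882812, -342.4163513183594), 38.520103454589844) ell ((552.9707641601562, -342.1907043457031), (75.36622619628906, 76.1972427368164), 57.47624588012695)
oblong lid
px (330, 43, 124, 169) rect ((450.5235595703125, -165.56875610351562), (129.87310791015625, 110.25237274169922), 11.233155250549316) circ ((449.9609680175781, -167.08792114257812), 78.87926483154297) ell ((452.6964111328125, -158.7958984375), (133.11790466308594, 150.66049194335938), 67.05484008789062)
held
px (235, 170, 175, 105) rect ((469.268798828125, -219.06057739257812), (51.69186019897461, 80.69702911376953), 0.3983781039714813) circ ((469.0078430175781, -219.4124755859375), 47.03437042236328) ell ((473.5681457519531, -213.78353881835938), (57.76441192626953, 94.62682342529297), 16.113718032836914)
```

Request:
{"op": "move_arm", "data": {"steps": [[[0,-1.3,-2.5,0.3,0,0.2],[1,-1.3,-2.5,0,0,0],[1,-1.3,-2.5,0,0,0],[1,-1.3,-2.5,0,0,0],[1,-1.3,-2.3,0,0,0],[0.5,0,0,0,0,0],[0,0,0,0,0,0],[0,0,0,0,0,0]]]}}

```text
time_s: 17.55
eef_pos: [0.555, -0.332, 0.1464]
tcp_rot: [-1.212, 1.204, 1.221]
contact_force: [0.4, -0.3, -0.7]
gripper_width: 0.29
```

Run:
```python
from h import *
d=snap("wrist"); cv2.imwrite("pics/w8.png",d["image"][:,:,::-1])
go((.553,-.342,.110),90); s=manip.sense(); print(s["gripper_width"],s["contact_force"])
```

```text
pos [ 0.555  -0.332   0.1465] jaw yaw 90.6 q6 -2.24 | shift cm [ 3.64  0.2  -1.02] turn [ 0.6  0.3 -0.2] | x [-0.0035  0.0045 -1.    ] y [-0.9999 -0.0103  0.0034]
0.2888331305058671 [-0.0102  0.1974 -0.988 ]
```

View pics/w8.png

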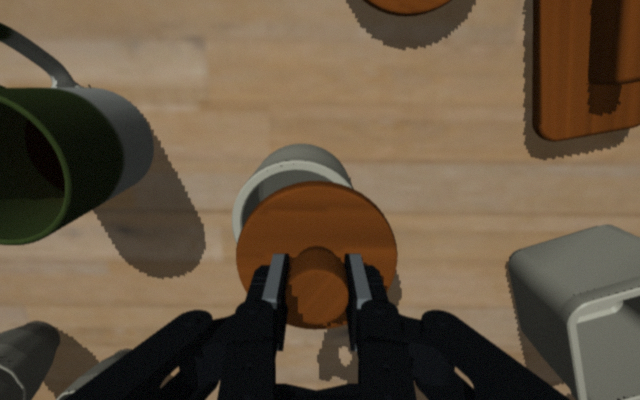

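The small canister rim shows from under the lid, shifted left, so -y is still needed. The mug is well clear. Adjust and lower.

Request:
{"op": "move_arm", "data": {"steps": [[[0,0.15,-0.6,0.6,0.3,-0.2],[0.3,0.1,-0.5,0,0,0],[0.7,0,-0.1,0,0,0],[0.7,0,0,0,0,0],[0.7,0,0,0,0,0],[0.6,0,0,0,0,0],[0.4,0,0,0,0,0],[0,0,0,0,0,0]]]}}

```text
time_s: 18.6
eef_pos: [0.5521, -0.3442, 0.1104]
tcp_rot: [-1.21, 1.21, 1.208]
contact_force: [-0.3, 0.3, -1.3]
gripper_width: 0.288
```

Run:
```python
from h import *
go((.553,-.342,.110),90); s=manip.sense(); print(s["gripper_width"],s["contact_force"])
```

```text
pos [ 0.5521 -0.3442  0.1104] jaw yaw 90.0 q6 -2.24 | shift cm [ 0.04 -0.09  0.22] turn [-0.  -0.1  0. ] | x [ 0.0004 -0.001  -1.    ] y [-1.      0.0006 -0.0004]
0.28753030964519405 [-0.341   0.3143 -1.2628]
```

Request:
{"op": "move_arm", "data": {"steps": [[[0.15,0,0.1,0,0,0],[0.15,0,0,0,0,0],[0.15,0,0,0,0,0],[0.15,0,0,0,0,0],[0,0,0,0,0,0],[0,0,0,0,0,0],[0,0,0,0,0,0],[0,0,0,0,0,0]]]}}

```text
time_s: 19.6
eef_pos: [0.5528, -0.3441, 0.1104]
tcp_rot: [-1.215, 1.21, 1.203]
contact_force: [-0.3, 0.1, -0.5]
gripper_width: 0.289
```

Run:
```python
from h import *
go((.553,-.342,.110),90); s=manip.sense(); print(s["gripper_width"],s["contact_force"])
```

```text
pos [ 0.5528 -0.3441  0.1104] jaw yaw 90.0 q6 -2.24 | shift cm [ 0.04 -0.02  0.21] turn [-0.  -0.3  0.3] | x [ 0.0045 -0.0054 -1.    ] y [-1.      0.0003 -0.0045]
0.28870935732879005 [-0.26    0.1308 -0.4684]
```

It's stopped against the rim at 0.1104, where 0.110 was expected. Release and rise.

Request:
{"op": "move_arm", "data": {"steps": [[[0,0,0,0,0,0],[0,0,0,0,0,0],[0,0,0,0,0,0],[-1,0,0,0,0,0],[-3,0,0,0,0,0],[-4,0,0,0,0,0],[-4,2,0,0,0,0],[0,0,0,0,0,0]]], "claw": 6}}

```text
time_s: 20.6
eef_pos: [0.5322, -0.3437, 0.2367]
tcp_rot: [-1.217, 1.21, 1.201]
contact_force: [0.8, 0.6, 0.1]
gripper_width: 0.7
```

Run:
```python
from h import *
d=snap("wrist"); cv2.imwrite("pics/w9.png",d["image"][:,:,::-1]); np.save("pics/w9.npy",d,allow_pickle=True)
u=proj(d,[.553,-.342,.081])[0];print(u); x,y=u.astype(int)
lidfit(d,.081,(x-75,y-75,x+75,y+75),smin=110,hmax=17)
go((.441,.153,.12),74.2)
```

```text
[319.638  208.1199]
px (272, 163, 91, 88) rect ((553.1950073242188, -344.24652099609375), (77.00601196289062, 75.34810638427734), 0.2282865345478058) circ ((553.2930908203125, -343.91900634765625), 39.03045654296875) ell ((553.3209838867188, -344.3174743652344), (75.84835815429688, 77.5800552368164), 98.0335922241211)
pos [ 0.5321 -0.343   0.2346] jaw yaw 90.0 q6 -2.26 | shift cm [11.19  9.15 49.66] turn [15.8 -0.2  0.3] | x [ 0.0038 -0.0047 -1.    ] y [-1.     -0.0002 -0.0038]
```

View pics/w9.png

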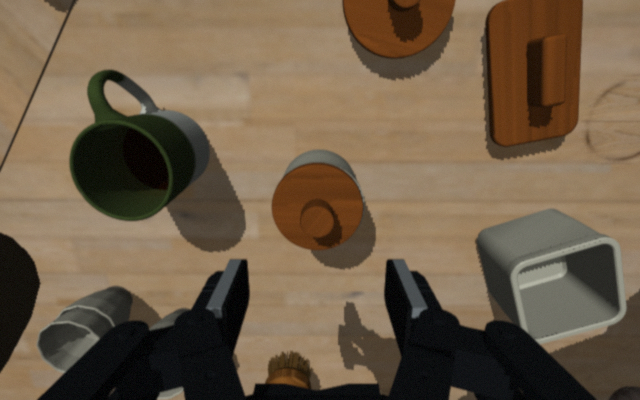

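The small lid is seated at (317,207): a 77 mm circle on the rim plane, mug untouched. Next is the square lid.

Request:
{"op": "move_arm", "data": {"steps": [[[0.5,1.1,5.5,0,0,0],[0.5,1.1,5.8,0,0,0],[0.5,1.1,5.8,0,0,0],[0.5,1.1,5.8,0,0,0],[0.5,1.1,5.8,0,0,0],[0.5,1.1,5.8,0,0,0],[0.5,1.1,5.8,0,0,0],[0.5,1,5,0,0,0]]]}}

```text
time_s: 21.65
eef_pos: [0.4415, 0.1215, 0.1848]
tcp_rot: [-1.203, 1.217, 1.208]
contact_force: [0.3, 0.1, 0.4]
gripper_width: 0.703
```

Request:
{"op": "move_arm", "data": {"steps": [[[0,0,0,8,0,0],[0,0,0,8,0,0],[1,0,0,0,0,0],[2,0,0,0,0,0],[1,0,0,0,0,0],[0,0,0,0,0,0],[0,0,0,0,0,0],[0,0,0,0,0,0]]]}}

```text
time_s: 22.65
eef_pos: [0.4379, 0.1257, 0.139]
tcp_rot: [-0.998, 1.339, 1.01]
contact_force: [-0.3, -0.5, 0.2]
gripper_width: 0.703
```

Run:
```python
from h import *
go((.441,.153,.047),74.2)
d=snap("wrist"); cv2.imwrite("pics/w10.png",d["image"][:,:,::-1]); np.save("pics/w10.npy",d,allow_pickle=True)
u=proj(d,[.441,.153,.019])[0];print(u); x,y=u.astype(int)
h=lidfit(d,.019,(x-120,y-120,x+120,y+120),smin=110,hmax=17)
```

```text
pos [0.4379 0.1257 0.139 ] jaw yaw 74.1 q6 -1.18 | shift cm [9.19 0.33 2.75] turn [-0.1 -0.3 -0.7] | x [-0.0135 -0.0011 -0.9999] y [-0.9618  0.2735  0.0127]
[354.5867 195.278 ]
px (289, 129, 135, 127) rect ((441.2158203125, 153.0190887451172), (93.24801635742188, 94.06930541992188), 74.19366455078125) circ ((441.2815246582031, 153.05361938476562), 59.679229736328125) ell ((441.3198547363281, 152.8666229248047), (106.65452575683594, 125.0701904296875), 74.05850219726562)
```

View pics/w10.png

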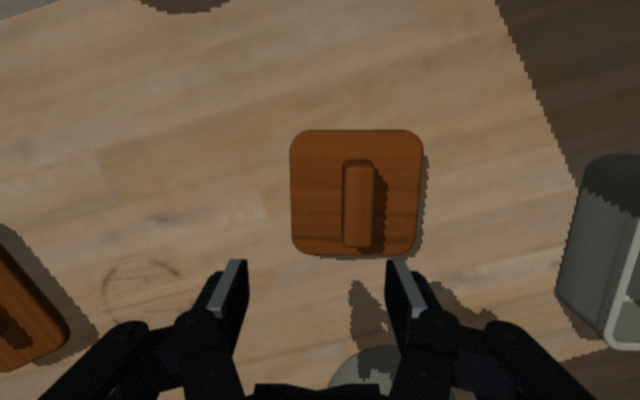

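The square lid is aligned with the jaws. The bar is at (358,205), and the refined pose is (0.4412, 0.1530) at 74.2°.

Request:
{"op": "move_arm", "data": {"steps": [[[0,0.15,1.2,0,-0.3,-0.7],[1,0.15,1.2,0,0,0],[1.8,0,0.3,0,0,0],[1.8,0,0,0,0,0],[1.8,0,0,0,0,0],[1.4,0,0,0,0,0],[0.8,0,0,0,0,0],[0,0,0,0,0,0]]]}}

```text
time_s: 23.7
eef_pos: [0.4432, 0.1592, 0.0486]
tcp_rot: [-1.005, 1.323, 1.005]
contact_force: [-0.6, 0.5, 0.3]
gripper_width: 0.704
```

Run:
```python
from h import *
go((.4412,.153,.047),74.2)
```

```text
pos [0.4432 0.1592 0.0486] jaw yaw 74.3 q6 -1.12 | shift cm [ 0.15  0.02 -0.65] turn [0.1 0.1 0.1] | x [ 0.0029  0.0018 -1.    ] y [-0.9629  0.2699 -0.0024]
```

Request:
{"op": "move_arm", "data": {"steps": [[[0.05,0,-0.5,0,0,0],[0.05,0,-0.2,0,0,0],[0,0,0,0,0,0],[0,0,0,0,0,0],[0,0,0,0,0,0],[0,0,0,0,0,0],[0,0,0,0,0,0],[0,0,0,0,0,0]]], "claw": 0, "squeeze": 40}}

```text
time_s: 24.7
eef_pos: [0.4419, 0.1522, 0.0487]
tcp_rot: [-1.006, 1.32, 1.003]
contact_force: [0.6, -0.7, -1.5]
gripper_width: 0.229
```

Run:
```python
from h import *
d=np.load("pics/w9.npy",allow_pickle=True).item()
for t in (115,125,135): fitrim(d,(505,225,130,125),.084,"r",t)
go((.634,-.117,.18),110.4)
```

```text
r rect ((631.6130981445312, -119.31800079345703), (94.69880676269531, 92.75460052490234), 20.054750442504883) circle ((631.478759765625, -119.20172119140625), 59.54220199584961) ell None
r rect ((631.7677612304688, -119.03958892822266), (94.21749877929688, 92.33761596679688), 20.054746627807617) circle ((629.7003784179688, -118.50348663330078), 59.0147819519043) ell None
r rect ((631.9406127929688, -118.81568908691406), (93.73909759521484, 92.03544616699219), 20.05474853515625) circle ((630.9338989257812, -118.92005920410156), 58.783409118652344) ell None
pos [0.4419 0.1522 0.0487] jaw yaw 74.3 q6 -1.13 | shift cm [-13.08 -25.83 -20.69] turn [-36.1   0.1   0.3] | x [ 0.0055  0.0023 -1.    ] y [-0.9628  0.2701 -0.0047]
```

Request:
{"op": "move_arm", "data": {"steps": [[[-4,0,0,0,0,0],[-5,0,0,0,0,0],[-1,-4.2,-3.4,0,0,0],[-1,-4.2,-3.4,0,0,0],[-1,-4.2,-3.4,0,0,0],[-1,-4.2,-3.4,0,0,0],[0,-4.2,-3.4,0,0,0],[0,-4,-3.2,0,0,0]]]}}

```text
time_s: 25.7
eef_pos: [0.6313, -0.1143, 0.1832]
tcp_rot: [-1.011, 1.319, 1.009]
contact_force: [1.0, -0.1, -1.0]
gripper_width: 0.228
```

Request:
{"op": "move_arm", "data": {"steps": [[[0,0,0,0,0,0],[0,0,0,-9,0,0],[0,0,0,-9,0,0],[0,0,0,-9,0,0],[0,0,0,-8,0,0],[0,0,0,0,0,0],[0,0,0,0,0,0],[0,0,0,0,0,0]]]}}

```text
time_s: 26.7
eef_pos: [0.6286, -0.1123, 0.18]
tcp_rot: [-1.462, 1.016, 1.471]
contact_force: [0.2, 0.7, -0.7]
gripper_width: 0.225
```

Run:
```python
from h import *
go((.6327,-.118,.1187),110.2);s=manip.sense(); print(s["contact_force"],s["gripper_width"])
```

```text
pos [ 0.6286 -0.1123  0.18  ] jaw yaw 110.4 q6 -2.23 | shift cm [ 6.12 -0.19 -0.71] turn [ 0.2  0.3 -0. ] | x [-0.0027  0.0052 -1.    ] y [-0.9371 -0.3491  0.0007]
[ 0.1824  0.7254 -0.7119] 0.2248788782281406
```

Request:
{"op": "move_arm", "data": {"steps": [[[0,-0.1,-0.4,0.2,0.3,0],[0.5,-0.1,-0.4,0,0,0],[0.8,0,0,0,0,0],[0.8,0,0,0,0,0],[0.8,0,0,0,0,0],[0.5,0,0,0,0,0],[0,0,0,0,0,0],[0,0,0,0,0,0]]]}}

```text
time_s: 27.7
eef_pos: [0.6331, -0.1196, 0.1425]
tcp_rot: [-1.461, 1.023, 1.465]
contact_force: [0.2, 0.3, -0.9]
gripper_width: 0.222
```

Run:
```python
from h import *
go((.6327,-.118,.1187),110.2);s=manip.sense(); print(s["contact_force"],s["gripper_width"])
d=snap("wrist"); cv2.imwrite("pics/w11.png",d["image"][:,:,::-1])
def sq(c,ang,h,z):
    a=np.radians(ang)+np.radians([45,135,225,315]); return [[c[0]+h*2**.5*np.cos(t),c[1]+h*2**.5*np.sin(t),z] for t in a]
print("rim outer",proj(d,sq((.6327,-.118),20.2,.047,.084)).round(0).tolist())
c=s["eef_pos"];print("lid bottom",proj(d,sq((c[0]-.0007,c[1]+.0008),20.2,.046,c[2]-.0347)).round(0).tolist())
```

```text
pos [ 0.6331 -0.1196  0.1425] jaw yaw 110.1 q6 -2.23 | shift cm [ 2.38 -0.02  0.17] turn [-0.1  0.1 -0.1] | x [-0.0024  0.0004 -1.    ] y [-0.9391 -0.3436  0.0021]
[ 0.2279  0.3202 -0.8516] 0.22172973149425637
rim outer [[399.0, 307.0], [412.0, 151.0], [229.0, 151.0], [241.0, 307.0]]
lid bottom [[405.0, 331.0], [421.0, 161.0], [217.0, 162.0], [232.0, 332.0]]
```

View pics/w11.png

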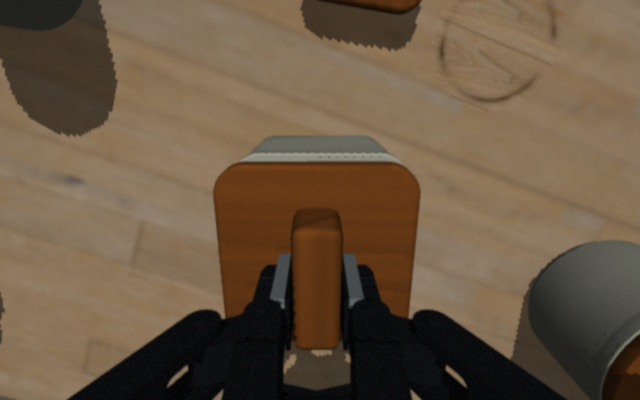

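The rim's near edge is at row ~152, as predicted, and the lid edge runs parallel to it. Lowering.

Request:
{"op": "move_arm", "data": {"steps": [[[0.3,0,0.15,0,0,0],[0.5,0,0,0,0,0],[0.5,0,0,0,0,0],[0.4,0,0,0,0,0],[0.3,0,0,0,0,0],[0.2,0,0,0,0,0],[0.2,0,0,0,0,0],[0,0,0,0,0,0]]]}}

```text
time_s: 28.75
eef_pos: [0.6329, -0.1182, 0.1187]
tcp_rot: [-1.462, 1.023, 1.463]
contact_force: [0.5, 0.0, -0.9]
gripper_width: 0.228
```

Run:
```python
from h import *
go((.6327,-.118,.1187),110.2);s=manip.sense(); print(s["contact_force"],s["gripper_width"])
```

```text
pos [ 0.6329 -0.1182  0.1187] jaw yaw 110.1 q6 -2.22 | shift cm [-0.    0.01  0.03] turn [-0.1  0.  -0. ] | x [-0.0005 -0.0001 -1.    ] y [-0.9391 -0.3436  0.0006]
[ 0.4948  0.0495 -0.859 ] 0.22762682329119596
```

Request:
{"op": "move_arm", "data": {"steps": [[[0.15,0,0,0,0,0],[0.15,0,0,0,0,0],[0.15,0,0,0,0,0],[0,0,0,0,0,0],[0,0,0,0,0,0],[0,0,0,0,0,0],[0,0,0,0,0,0],[0,0,0,0,0,0]]]}}

```text
time_s: 29.75
eef_pos: [0.6332, -0.1184, 0.1184]
tcp_rot: [-1.465, 1.022, 1.46]
contact_force: [-0.9, -0.3, 0.9]
gripper_width: 0.223
```

Run:
```python
from h import *
go((.6327,-.118,.1187),110.2);s=manip.sense(); print(s["contact_force"],s["gripper_width"])
```

```text
pos [ 0.6332 -0.1184  0.1184] jaw yaw 110.1 q6 -2.22 | shift cm [-0.03  0.03  0.05] turn [-0.1 -0.1  0.1] | x [ 0.0023 -0.0009 -1.    ] y [-0.9391 -0.3435 -0.0018]
[-0.8664 -0.3041  0.9229] 0.22255235293505757
```

Request:
{"op": "move_arm", "data": {"steps": [[[0,0,0,0,0,0],[0,0,0,0,0,0],[0,0,0,0,0,0],[-1,0,0,0,0,0],[-3,0,0,0,0,0],[-4,0,0,0,0,0],[-4,2,0,0,0,0],[0,0,0,0,0,0]]], "claw": 6}}

```text
time_s: 30.75
eef_pos: [0.6141, -0.1253, 0.2441]
tcp_rot: [-1.466, 1.021, 1.459]
contact_force: [0.2, 0.2, -0.3]
gripper_width: 0.701
```

Run:
```python
from h import *
d=snap("wrist"); cv2.imwrite("pics/w12.png",d["image"][:,:,::-1]); np.save("pics/w12.npy",d,allow_pickle=True)
u=proj(d,[.633,-.118,.089])[0];print(u); x,y=u.astype(int)
lidfit(d,.089,(x-90,y-90,x+90,y+90),smin=110,hmax=17)
go((.4457,-.1503,.13),101.4)
```

```text
[317.8558 208.3576]
px (260, 152, 115, 107) rect ((632.6876220703125, -118.79485321044922), (93.343505859375, 92.55339813232422), 20.175182342529297) circ ((632.57958984375, -118.97764587402344), 59.219085693359375) ell ((632.7971801757812, -119.1377944946289), (109.07695770263672, 118.81682586669922), 108.11576843261719)
pos [ 0.6138 -0.1248  0.242 ] jaw yaw 110.1 q6 -2.24 | shift cm [11.18 16.67  3.4 ] turn [ 8.7 -0.   0. ] | x [ 0.0008 -0.0004 -1.    ] y [-0.939  -0.344  -0.0006]
```

The square lid is home: 93.3 × 92.6 mm on the rim plane at 20.2°. Now the oblong lid.

Request:
{"op": "move_arm", "data": {"steps": [[[1.8,3.2,0.7,0,0,0],[1.8,3.2,0.7,0,0,0],[1.8,3.2,0.7,0,0,0],[1.8,3.2,0.7,0,0,0],[1.8,3.2,0.7,0,0,0],[1,0,0,8.7,0,0],[0,0,0,0,0,0],[0,0,0,0,0,0]]]}}

```text
time_s: 31.8
eef_pos: [0.4445, -0.1448, 0.1331]
tcp_rot: [-1.347, 1.109, 1.365]
contact_force: [-0.1, -0.1, 0.8]
gripper_width: 0.7
```

Run:
```python
from h import *
d=snap("wrist"); cv2.imwrite("pics/w13.png",d["image"][:,:,::-1])
u=proj(d,[.4457,-.1503,.019])[0];print(u); x,y=u.astype(int)
lidfit(d,.019,(x-120,max(0,y-140),x+120,y+140),smin=110,hmax=17)
go((.4457,-.1503,.047),101.4)
```

```text
[307.5699 203.015 ]
px (247, 111, 119, 174) rect ((446.8348388671875, -150.8802490234375), (128.00570678710938, 78.98175048828125), 11.431696891784668) circ ((447.3074951171875, -150.92007446289062), 70.03689575195312) ell ((445.9402770996094, -150.99453735351562), (101.51204681396484, 152.05458068847656), 101.31748962402344)
pos [ 0.4446 -0.1448  0.1331] jaw yaw 101.5 q6 -2.25 | shift cm [ 8.61 -0.06 -0.62] turn [ 0.1  0.4 -0.4] | x [-0.0084  0.005  -1.    ] y [-0.9799 -0.1994  0.0073]
```

View pics/w13.png

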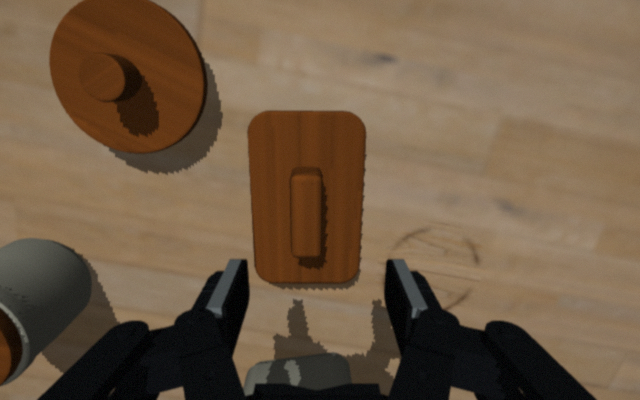

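The oblong lid is aligned with the jaws, bar at (306,212), pose (0.4465, -0.1508) at 11.4°. Descending.

Request:
{"op": "move_arm", "data": {"steps": [[[0,-0.1,-0.4,0.1,0.4,-0.4],[1.2,-0.1,-0.3,0,0,0],[1.6,0,0,0,0,0],[1.6,0,0,0,0,0],[1.6,0,0,0,0,0],[1.4,0,0,0,0,0],[0.8,0,0,0,0,0],[0,0,0,0,0,0]]]}}

```text
time_s: 32.85
eef_pos: [0.4499, -0.1527, 0.0461]
tcp_rot: [-1.36, 1.106, 1.356]
contact_force: [1.0, -0.3, -0.3]
gripper_width: 0.699
```

Run:
```python
from h import *
go((.4465,-.1508,.048),101.4)
```

```text
pos [ 0.4499 -0.1527  0.0461] jaw yaw 101.7 q6 -2.26 | shift cm [-0.19  0.29  0.25] turn [ 0.3 -0.1  0.1] | x [ 0.002  -0.0017 -1.    ] y [-0.9792 -0.2029 -0.0016]
```

Request:
{"op": "move_arm", "data": {"steps": [[[-0.2,0.3,0.25,0.3,0,0],[0,0,0,0,0,0],[0,0,0,0,0,0],[0,0,0,0,0,0],[0,0,0,0,0,0],[0,0,0,0,0,0],[0,0,0,0,0,0],[0,0,0,0,0,0]]], "claw": 0, "squeeze": 40}}

```text
time_s: 33.85
eef_pos: [0.4467, -0.151, 0.0493]
tcp_rot: [-1.358, 1.108, 1.35]
contact_force: [1.8, -0.2, -2.4]
gripper_width: 0.221
```

Run:
```python
from h import *
go((.47,.19,.24)); print(manip.sense()["gripper_width"])
```

```text
pos [ 0.4467 -0.151   0.0493] jaw yaw 101.4 q6 -2.26 | shift cm [-19.16  -9.08  32.9 ] turn [ 0.  -0.2  0.2] | x [ 0.0039 -0.0028 -1.    ] y [-0.9803 -0.1977 -0.0032]
0.22130839665590663
```

Request:
{"op": "move_arm", "data": {"steps": [[[-4.5,0,0,0,0,0],[-5,0,0,0,0,0],[-2,-1.3,5,0,0,0],[-2,-1.3,5.3,0,0,0],[-2,-1.3,5.3,0,0,0],[-2,-1.3,5.3,0,0,0],[-1,-1.3,5.3,0,0,0],[0,-1.3,5.3,0,0,0]]]}}

```text
time_s: 34.85
eef_pos: [0.462, 0.1798, 0.2403]
tcp_rot: [-1.352, 1.109, 1.342]
contact_force: [1.8, -0.2, -2.4]
gripper_width: 0.226
```

Request:
{"op": "move_arm", "data": {"steps": [[[0,0,0,0,0,0],[0,0,0,0,0,0],[0,0,0,0,0,0],[0,0,0,0,0,0],[0,0,0,0,0,0],[0,0,0,0,0,0],[0,0,0,0,0,0],[0,0,0,0,0,0]]]}}

```text
time_s: 35.85
eef_pos: [0.4615, 0.1794, 0.2398]
tcp_rot: [-1.352, 1.11, 1.343]
contact_force: [0.0, 0.6, -1.3]
gripper_width: 0.224
```

Run:
```python
from h import *
d=snap("wrist"); np.save("pics/w14.npy",d,allow_pickle=True)
go((.53,.33,.15)); u=proj(d,[.525,.332,.062])[0]; print(u)
im=d["image"]; x=int(min(max(u[0]-120,0),400)); y=int(min(max(u[1]-100,0),200)); print("crop",x,y)
a=cv2.resize(im[y:y+200,x:x+240].astype(float)*1.5,None,fx=3,fy=3,interpolation=cv2.INTER_CUBIC)
cv2.imwrite("pics/w14.png",np.clip(a,0,255)[:,:,::-1].astype(np.uint8))
```

```text
pos [0.4615 0.1794 0.2398] jaw yaw 100.9 q6 -1.54 | shift cm [ 9.   -9.53 13.5 ] turn [ 0.  -0.1  0.3] | x [ 0.0053 -0.0011 -1.    ] y [-0.9819 -0.1893 -0.005 ]
[461.3873 269.7717]
crop 341 169
```

View pics/w14.png

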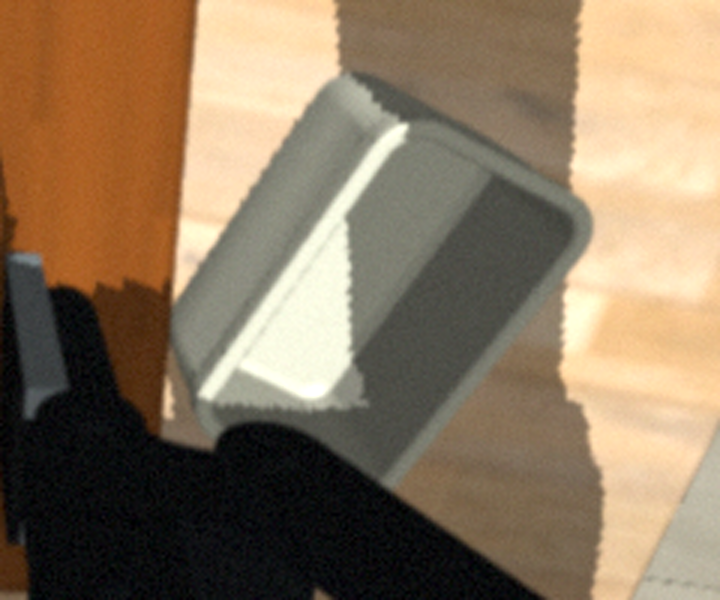

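The oblong rim is visible in the enlarged crop. Near-left outer edge runs (200,390) to (393,130), right edge (592,250) to (395,490), and the top edge (425,118) to (575,193). I'll fit those edges and cross-check them against w1.

Run:
```python
from h import *
d=np.load("pics/w14.npy",allow_pickle=True).item()
P=lambda a:ray(d,np.array(a)/3+[341,169],.062)*1000
l=P([(203,385),(385,135)]); r=P([(588,252),(396,489)]); t=P([(435,120),(570,185)])
hd=lambda a:np.degrees(np.arctan2(*(a[1]-a[0])[::-1]))
print("headings",hd(l),hd(r),hd(t)); print(l,r,t)
for th in (np.degrees(0),):pass
# w1: gray silhouette
d1=np.load("pics/w1.npy",allow_pickle=True).item(); hsv=cv2.cvtColor(d1["image"],cv2.COLOR_RGB2HSV)
m=(hsv[:,:,1]<60).astype(np.uint8); k=np.zeros_like(m);k[95:235,455:575]=1
m=cv2.morphologyEx(m*k,cv2.MORPH_OPEN,np.ones((3,3)))
c=max(cv2.findContours(m,0,1)[0],key=cv2.contourArea); print(cv2.boundingRect(c))
h=cv2.convexHull(ray(d1,c[:,0],.062).astype(np.float32)*1000)[:,0]
for th in (98,99,100,101,102,103):
    e=np.array([np.cos(np.radians(th)),np.sin(np.radians(th))]); print(th,(h@e).min(),(h@e).max(),[(h@[-e[1],e[0]]).min(),(h@[-e[1],e[0]]).max()])
q=c[:,0]; i=q[(q[:,0]>545)&(q[:,1]>125)&(q[:,1]<205)]; i=np.array([q[(q[:,1]==v)].max(0) for v in range(125,206,10) if (q[:,1]==v).any()]); print("right px",i.tolist())
w=ray(d1,i,.062)*1000; f=np.polyfit(w[:,0],w[:,1],1); print("right edge heading",np.degrees(np.arctan(f[0])),w[0],w[-1])
```

```text
headings 162.5952289670612 -16.780363387405966 75.51588695858486
[[564.2236 291.015 ]
 [469.1017 320.8331]] [[494.4366 395.8077]
 [591.4841 366.5436]] [[461.659  333.9348]
 [473.9729 381.6036]]
(467, 104, 98, 120)
98 199.62761847113833 322.6346397223144 [np.float64(-641.2332174132216), np.float64(-490.2166759557372)]
99 189.50825582364067 313.18286204428415 [np.float64(-645.7290269710498), np.float64(-494.4115311377053)]
100 179.26201602141398 303.63568583260474 [np.float64(-650.1338065063368), np.float64(-498.4557837778168)]
101 168.9328944720267 293.9960192496358 [np.float64(-654.3594010808564), np.float64(-502.3482019575401)]
102 158.55231432649344 284.26679863120006 [np.float64(-658.3856714428848), np.float64(-506.08760000859075)]
103 148.12343761008566 274.4509875921469 [np.float64(-662.2113911514665), np.float64(-509.6728388740981)]
right px [[564, 125], [562, 135], [561, 145], [559, 155], [558, 165], [557, 175], [555, 185], [554, 195], [553, 205]]
right edge heading -17.283774571571904 [501.4223 393.3496] [586.8009 366.7098]
```

Run:
```python
from h import *
d1=np.load("pics/w1.npy",allow_pickle=True).item(); hsv=cv2.cvtColor(d1["image"],cv2.COLOR_RGB2HSV)
m=(hsv[:,:,1]<60).astype(np.uint8); k=np.zeros_like(m);k[95:235,455:575]=1
m=cv2.morphologyEx(m*k,cv2.MORPH_OPEN,np.ones((3,3)))
c=max(cv2.findContours(m,0,1)[0],key=cv2.contourArea)
h=ray(d1,c[:,0],.062)*1000; a=np.radians(-17.2); e=np.array([np.cos(a),np.sin(a)]); n=np.array([-e[1],e[0]])
print("long",(h@e).min(),(h@e).max(),"short",(h@n).max(), c[:,0][(h@e).argmax()])
d2=np.load("pics/w5.npy",allow_pickle=True).item(); ctr=405.2*e+484.7*n; print(ctr)
for nm in("w1","w2","w5"):
    d=np.load(f"pics/{nm}.npy",allow_pickle=True).item()
    print(nm,proj(d,[[*( (ctr+s*64*e+t*40*n)/1000),.062] for s,t in((1,1),(1,-1),(-1,-1),(-1,1))]).round(0).tolist())
go((*(ctr/1000),.15),72.8)
```

```text
long 337.29640596667616 469.24291957329905 short 524.4406223729393 [512 222]
[530.4085 343.2025]
w1 [[552.0, 219.0], [481.0, 224.0], [489.0, 111.0], [568.0, 104.0]]
w2 [[609.0, 160.0], [550.0, 138.0], [612.0, 23.0], [676.0, 49.0]]
w5 [[575.0, 157.0], [494.0, 131.0], [570.0, -33.0], [662.0, 2.0]]
pos [0.4615 0.1794 0.2398] jaw yaw 100.9 q6 -1.54 | shift cm [ 9.   -9.82 14.79] turn [28.1 -0.   0.3] | x [ 0.0053 -0.0011 -1.    ] y [-0.9819 -0.1893 -0.005 ]
```

w1's far end gives the same centre to 0.1 mm: (0.5304, 0.3432), long axis at -17.2°. Before moving I'll check the stool clearance.

Run:
```python
from h import *
t=np.load("pics/top0.npy",allow_pickle=True).item();s=np.load("pics/scene0.npy",allow_pickle=True).item()
for a,b in(((228,145),(262,128)),((256,143),(292,130))): print("leg",ray(t,a,0)[0],ray(s,b,0)[0])
for z in(.08,.12,.16,.2): print(z,"seat near",ray(t,(237,131),z)[0],ray(s,(280,110),z)[0],"right",ray(t,(256,119),z)[0],ray(s,(299,98),z)[0])
```

```text
leg [0.7518 0.4239] [0.7296 0.4109]
leg [0.7954 0.2948] [0.7978 0.3014]
0.08 seat near [0.7858 0.3732] [0.793  0.3592] right [0.8765 0.3089] [0.9102 0.3511]
0.12 seat near [0.7567 0.3547] [0.7513 0.3218] right [0.8448 0.2922] [0.8646 0.3139]
0.16 seat near [0.7276 0.3361] [0.7097 0.2844] right [0.8131 0.2755] [0.819  0.2768]
0.2 seat near [0.6984 0.3176] [0.6681 0.2469] right [0.7814 0.2588] [0.7734 0.2396]
```

Request:
{"op": "move_arm", "data": {"steps": [[[0.5,-2.4,3.7,0,0,0],[1,-2.4,3.7,0,0,0],[1,-2.4,3.7,0,0,0],[1,-2.3,3.5,0,0,0],[1,0,0,9.4,0,0],[1,0,0,9.4,0,0],[1,0,0,9.3,0,0],[0,0,0,0,0,0]]]}}

```text
time_s: 36.9
eef_pos: [0.5297, 0.3468, 0.1716]
tcp_rot: [-0.979, 1.338, 0.971]
contact_force: [-0.4, -0.8, -1.5]
gripper_width: 0.226
```

Run:
```python
from h import *
go((.5304,.3432,.0973),72.8); print(manip.sense()["gripper_width"])
```

```text
pos [0.5297 0.3468 0.1716] jaw yaw 72.1 q6 -0.8 | shift cm [ 7.43 -0.14 -0.32] turn [-0.7 -0.   0.3] | x [ 0.0054 -0.002  -1.    ] y [-0.9515  0.3077 -0.0057]
0.2256052812470831
```

Request:
{"op": "move_arm", "data": {"steps": [[[0.5,-0.1,-0.25,-0.7,0,0.3],[1,-0.05,-0.1,0,0,0],[1,0,0,0,0,0],[1,0,0,0,0,0],[1,0,0,0,0,0],[0.5,0,0,0,0,0],[0,0,0,0,0,0],[0,0,0,0,0,0]]]}}

```text
time_s: 37.9
eef_pos: [0.5305, 0.3428, 0.1188]
tcp_rot: [-0.991, 1.333, 0.99]
contact_force: [0.3, -0.3, -1.4]
gripper_width: 0.226
```

Run:
```python
from h import *
go((.5304,.3432,.0973),72.8); s=manip.sense(); print(s["gripper_width"],s["contact_force"])
d=snap("wrist"); a=np.radians(-17.2); e=np.array([np.cos(a),np.sin(a)]); n=np.array([-e[1],e[0]]); c=s["eef_pos"]
f=lambda o,L,W,z: proj(d,[[*(o+x*L*e+y*W*n),z] for x,y in((1,1),(1,-1),(-1,-1),(-1,1),(-1,0))]).round(0).tolist()
print("rim",f(np.array([.5304,.3432]),.064,.040,.062)); print("lid bottom",f(c[:2],.063,.039,c[2]-.0353))
v=cv2.cvtColor(d["image"],cv2.COLOR_RGB2HSV)
for u in (285,318,350): print(u,[tuple(int(q) for q in v[r,u,1:]) for r in range(80,150,3)])
```

```text
pos [0.5305 0.3428 0.1188] jaw yaw 73.2 q6 -0.83 | shift cm [2.15 0.02 0.03] turn [0.4 0.  0.1] | x [ 0.001   0.0001 -1.    ] y [-0.9575  0.2885 -0.0009]
0.22574636551510627 [ 0.2828 -0.283  -1.3728]
rim [[381.0, 332.0], [250.0, 331.0], [236.0, 115.0], [399.0, 117.0], [317.0, 116.0]]
lid bottom [[386.0, 357.0], [244.0, 356.0], [227.0, 123.0], [406.0, 124.0], [317.0, 124.0]]
285 [(93, 176), (85, 178), (79, 185), (80, 186), (81, 183), (80, 182), (87, 178), (86, 178), (81, 183), (72, 184), (67, 180), (30, 112), (27, 115), (22, 182), (96, 114), (197, 124), (199, 124), (197, 124), (194, 125), (195, 123), (201, 119), (200, 121), (198, 121), (199, 122)]
318 [(89, 95), (87, 94), (91, 92), (92, 94), (92, 94), (85, 96), (74, 97), (75, 92), (67, 92), (65, 113), (63, 155), (28, 119), (23, 121), (21, 182), (96, 111), (200, 120), (193, 127), (195, 127), (200, 126), (198, 125), (197, 123), (199, 122), (204, 124), (197, 124)]
350 [(94, 95), (93, 93), (83, 92), (81, 91), (80, 93), (69, 96), (70, 95), (64, 95), (75, 95), (72, 95), (68, 97), (32, 63), (28, 63), (26, 87), (79, 58), (224, 50), (190, 55), (205, 56), (209, 55), (190, 55), (194, 59), (197, 57), (197, 57), (208, 65)]
```

The rim edge is at row ~118 (116 predicted) and the lid edge at row ~122 (124 predicted), so it's aligned. Lowering.

Request:
{"op": "move_arm", "data": {"steps": [[[0.3,0,0,0.4,0,0],[0.4,0,0,0,0,0],[0.4,0,0,0,0,0],[0.4,0,0,0,0,0],[0.3,0,0,0,0,0],[0.2,0,0,0,0,0],[0.2,0,0,0,0,0],[0,0,0,0,0,0]]]}}

```text
time_s: 38.95
eef_pos: [0.531, 0.3431, 0.0974]
tcp_rot: [-0.986, 1.333, 0.984]
contact_force: [-0.1, 0.0, -0.8]
gripper_width: 0.222
```

Request:
{"op": "move_arm", "data": {"steps": [[[0.15,0,0,0,0,0],[0.15,0,0,0,0,0],[0.15,0,0,0,0,0],[0,0,0,0,0,0],[0,0,0,0,0,0],[0,0,0,0,0,0],[0,0,0,0,0,0],[0,0,0,0,0,0]]]}}

```text
time_s: 39.95
eef_pos: [0.5313, 0.3433, 0.0973]
tcp_rot: [-0.987, 1.33, 0.984]
contact_force: [-1.3, -0.2, 1.2]
gripper_width: 0.226
```

Run:
```python
from h import *
go((.5304,.3432,.0973),72.8); s=manip.sense(); print(s["gripper_width"],s["contact_force"])
```

```text
pos [0.5313 0.3433 0.0973] jaw yaw 72.8 q6 -0.82 | shift cm [-0.    0.08 -0.04] turn [0.  0.2 0.3] | x [ 0.0056  0.0018 -1.    ] y [-0.9555  0.2949 -0.0048]
0.2264379399264437 [-1.3339 -0.207   1.242 ]
```

Seated at 0.0973, exactly as expected. Release, rise and back away to a view covering the scene.

Request:
{"op": "move_arm", "data": {"steps": [[[0,0,0,0,0,0],[0,0,0,0,0,0],[0,0,0,0,0,0],[-1,0,0,0,0,0],[-3,0,0,0,0,0],[-5,0,0,0,0,0],[-5,0,0,0,0,0],[0,0,0,0,0,0]]], "claw": 6}}

```text
time_s: 40.95
eef_pos: [0.5308, 0.3432, 0.2438]
tcp_rot: [-0.987, 1.328, 0.983]
contact_force: [0.4, -0.5, -0.2]
gripper_width: 0.704
```

Request:
{"op": "move_arm", "data": {"steps": [[[-2,3,0,0,0,0],[-2,3,0,0,0,0],[-2,2,0,0,0,0],[0,0,0,0,0,0],[0,0,0,0,0,0],[0,0,0,0,0,0],[0,0,0,0,0,0],[0,0,0,0,0,0]]]}}

```text
time_s: 41.95
eef_pos: [0.4533, 0.3652, 0.3012]
tcp_rot: [-0.985, 1.336, 0.981]
contact_force: [-0.1, 0.1, -0.5]
gripper_width: 0.707
```

Run:
```python
from h import *
d=snap("wrist"); s=snap("scene"); s["image"]=np.ascontiguousarray(s["image"])
u=proj(d,[.531,.3433,.067])[0];print(u); x,y=u.astype(int)
lidfit(d,.067,(max(0,x-110),max(0,y-110),x+110,y+110),smin=110,hmax=17)
print(manip.sense()["contact_force"],manip.sense()["eef_pos"])
a=cv2.resize(d["image"],(400,250)); b=cv2.resize(s["image"][100:290,190:510],(800,475),interpolation=cv2.INTER_CUBIC)[:350]
cv2.imwrite("pics/end.png",np.vstack([np.hstack([a,cv2.resize(s["image"],(400,250))]),b])[:,:,::-1])
```

```text
[318.1006 235.3626]
px (282, 179, 74, 107) rect ((530.5125732421875, 344.1252746582031), (78.79635620117188, 126.40084838867188), 72.70794677734375) circ ((531.2451171875, 344.2092590332031), 69.24464416503906) ell ((531.1170043945312, 343.1644287109375), (99.13699340820312, 151.048583984375), 72.4077377319336)
[0.236  0.8159 0.323 ] [0.4532 0.3653 0.3014]
```

View pics/end.png

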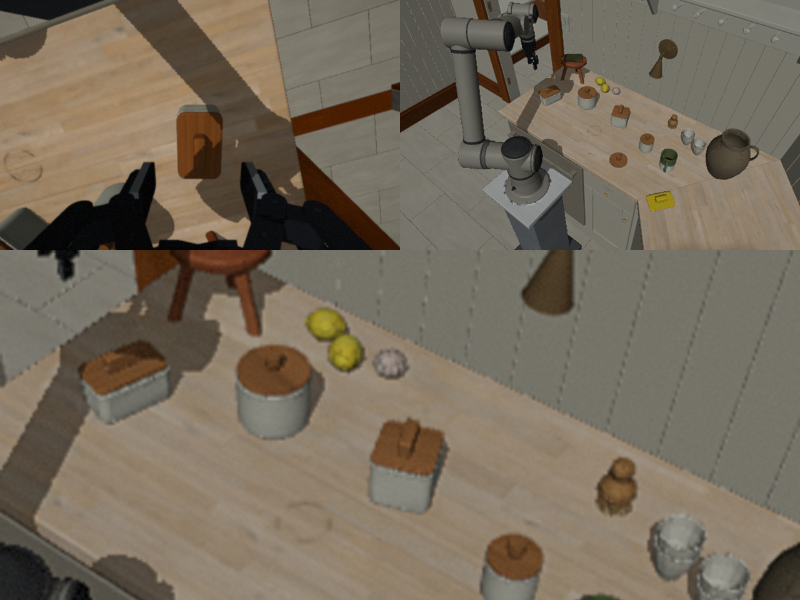

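All four lids lie flat on their canisters: oblong (125,365), large (273,370), square (407,445) and small (513,555). The spare lid, the mug and the yellow look-alike are untouched. Handing in.

```bash
python3 -c "
from cell import manip; print(manip.sign_off())"
```

```text
the job is handed in; nothing more can be done
None
```

All four lids are back on their canisters in the order you listed (large round, small round, square, oblong), and I handed the job in at about 42 s of the 96 s allowed. I lowered each one until the arm stopped against the rim, within 0.5 mm of the expected height, then let go.

- **Fit after release:** on the rim plane the lids measured 114–115 mm (large), 75–77 mm (small), 93 × 93 mm (square) and 126 × 79 mm (oblong). All four agree with the sizes given, and the last pictures show the lids lying flat.
- **Left alone:** the last pictures show the spare lid, the mug and the yellow look-alike where they were. The canisters were never gripped or pushed sideways; the small, square and oblong lids measured within about 2 mm of where I had found their canisters.
- **Disagreements:** the large lid's final centre came out 2–3 mm from my first estimate of its canister. I had read its knob by eye and gripped it about 3 mm off-centre. I corrected for that before lowering.
- **Not checked:** sign-off reports no verdict, and I did not measure for small shifts of the canisters after placing.

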